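Unstack the clean tube racks onto their sorting trays

TASK

Get the sorting bench ready: take the pile of empty tube racks apart from the top, one rack at a time, and set each straight into the steel sorting tray whose mat has its colour, upright, flat on the tray's floor inside the rim and in line with the tray. Set the racks down rather than dropping them, and leave the full white sample rack and the amber vial where they stand.

Things in the scene. Friction and masses are not known exactly. Their poses are not given: they have to be found in the camera images.
- yellow_centre (a point): centre, half-way up, of the empty yellow tube rack: a stiff yellow plastic block 72 mm long (its x axis), 46 mm wide (y) and 55 mm high (z), flat sides and underside, dark slots marked on the sides, top a grid of 2 rows of 4 square 13 mm cells. At the start it is the top of the pile. Roughly 98 g. Racks lie loose on one another, nearly parallel; grip across its 46 mm width.
- red_centre (a point): centre, half-way up, of the empty red tube rack: a stiff red plastic block 104 mm long (its x axis), 46 mm wide (y) and 55 mm high (z), flat sides and underside, dark slots marked on the sides, top a grid of 2 rows of 6 square 13 mm cells. At the start it is second from the top. Roughly 122 g. Racks lie loose on one another, nearly parallel; grip across its 46 mm width.
- blue_centre (a point): centre, half-way up, of the empty blue tube rack: a stiff blue plastic block 136 mm long (its x axis), 46 mm wide (y) and 55 mm high (z), flat sides and underside, dark slots marked on the sides, top a grid of 2 rows of 8 square 13 mm cells. At the start it is third from the top. Roughly 146 g. Racks lie loose on one another, nearly parallel; grip across its 46 mm width.
- green_centre (a point): centre, half-way up, of the empty green tube rack: a stiff green plastic block 168 mm long (its x axis), 46 mm wide (y) and 55 mm high (z), flat sides and underside, dark slots marked on the sides, top a grid of 2 rows of 10 square 13 mm cells. At the start it is the bottom of the pile. Roughly 170 g. Racks lie loose on one another, nearly parallel; grip across its 46 mm width.
- tray_yellow: shallow stainless sorting tray with a ribbed yellow mat, fixed to the bench, 100 mm long (x) and 74 mm wide (y) outside, rim 8 mm high and 3 mm thick, top of the mat 3 mm above the bench, so the inside is 94 by 68 mm. Origin at the centre of its underside, on the bench top (z = 0); a low wire handle sticks out 12 mm at each end. The yellow rack fits with 11 mm to spare all round, either end first.
- tray_red: shallow stainless sorting tray with a ribbed red mat, fixed to the bench, 132 mm long (x) and 74 mm wide (y) outside, rim 8 mm high and 3 mm thick, top of the mat 3 mm above the bench, so the inside is 126 by 68 mm. Origin at the centre of its underside, on the bench top (z = 0); a low wire handle sticks out 12 mm at each end. The red rack fits with 11 mm to spare all round, either end first.
- tray_blue: shallow stainless sorting tray with a ribbed blue mat, fixed to the bench, 164 mm long (x) and 74 mm wide (y) outside, rim 8 mm high and 3 mm thick, top of the mat 3 mm above the bench, so the inside is 158 by 68 mm. Origin at the centre of its underside, on the bench top (z = 0); a low wire handle sticks out 12 mm at each end. The blue rack fits with 11 mm to spare all round, either end first.
- tray_green: shallow stainless sorting tray with a ribbed green mat, fixed to the bench, 196 mm long (x) and 74 mm wide (y) outside, rim 8 mm high and 3 mm thick, top of the mat 3 mm above the bench, so the inside is 190 by 68 mm. Origin at the centre of its underside, on the bench top (z = 0); a low wire handle sticks out 12 mm at each end. The green rack fits with 11 mm to spare all round, either end first.
- samples: small white rack full of capped tubes with blue and orange caps, loose; 88 x 46 mm, 92 mm high over the caps, origin at the centre of its underside. Not to be moved.
- vial: amber glass vial with a white cap and a paper label, standing loose between the places of pile and trays; 24 mm across, 47 mm high, origin at the centre of its underside. Not to be moved.

How it is judged:
By the outcome, as a careful person would: the job done as asked, in the order asked, and still so for the second after the job is handed in, with the robot touching nothing.
It also fails if it takes over 112 s, if anything falls off the work surface, if the arm or the gripper's body presses on something with over 40 N, if the wrist force passes 120 N, or if a joint passes its speed limit or range.

ROBOT

A 6-joint arm with a two-finger parallel gripper is mounted at the origin on the work surface. World frame = base frame: x ahead of the robot, y to its left, z up, the work surface at z = 0. Lengths are in m, angles in rad, forces in N, time in s.
With the tool pointing down it reaches from about 0.225 to 0.875 m from the base axis. Payload 3.4 kg.
Tool frame: the origin (TCP) lies between the finger pads; the fingertips stand 25 mm ahead of it and the grasp point (between the pads) lies 6 mm ahead of it (manip.tips_ahead is the distance from the TCP to the fingertips, in m); z points along the fingers, x is the direction in which the jaws open and shut, and the axes are right-handed (so a half turn about z gives the same grasp; the last joint's range is limited). The gripper opens to 85 mm and grips with 20 to 120 N. Pads are 22 mm wide; open, the fingers measure 114 mm over their backs; the gripper's body (76 mm by 85 mm) begins 54 mm behind the grasp point. The pads swing forward as they close: fully open they stand 13 mm farther back than shut.
Start: joints at [-1.29, 0.276, 1.505, -0, 1.361, -0.121], TCP at [0.225, -0.529, 0.256] pointing down, gripper open.
Joint ranges: [-2.89, 2.89], [-0.75, 2.08], [0.22, 2.7], [-1.18, 4.32], [0.11, 2.71], [-2.7, 2.7]. Speed limits (rad/s): [2.57, 2.57, 3.14, 3.14, 3.14, 3.14].

INTERFACE

Orientations are given as a unit quaternion [w, x, y, z].
In Python, from rig import manip gives the robot as it stands. The module is installed in compiled form; this text tells all that it offers.
- The arm moves only by the tool send_rows, never from a script. Its argument "plan" is a list of rows, each an object with "linear": the shift along the tool's x, y, z in m, a list of three; "delta_rot": the turn, a rotation vector about the tool's x, y, z in degrees, a list of three; "fingers": the finger opening in m, from 0 to 0.0854. A call has 1 to 12 rows; each row shifts and turns the pose as measured when the row begins, along the tool's axes as they then stand; what a row does not reach is not made up. A row lasts 1/12 s, in which the tool goes at most 41.7 mm and 7.16 degrees, less where a joint would pass 70% of its speed; a pose out of reach is approached as far as the arm can. A call with a gripper value outside its range is refused whole. The fingers move at their own pace and stop on an object; "force" is the grip in N (left out, the last holds). Time passes only in rows, so rows that do not move let the fingers close. It gives the time, the measured TCP pose, the force and the opening at its end, in the units of the state.
- manip.get_state(): the state, without advancing time (a new reading comes with each control period).
- manip.get_image(name): name is "side" or "top"; returns the picture (420x560x3 uint8, red, green, blue); there is no depth.
- manip.camera_info(name): a dict with "K" (3x3 intrinsics, pixels), "rvec" (rotation vector, rad) and "tvec" (3), from world to camera coordinates, as OpenCV has them. Camera axes: x right, y down, z forward; pixel columns grow to the right and rows downward; lengths in m; the calibration is good to about 2 mm. A picture is of the moment at which its call begins. camera_info takes no time and is no camera call.
- manip.sign_off(): hands the job in, once; it reports no verdict.
Trained networks look in the newest picture that a camera, given by its name, has taken for a name from the list of things; names that differ only in an ending like _2 or _b are one class to them, and where a whole thing is asked for, a point or a joint stands for the part that bears it (a point fixed in the world has none). Each returns a list of dicts, best first, with "p" (0 to 1); they miss things now and then, are a little off and sometimes report something else, mostly with a low value. They report only what shows in the picture. A call takes as long as a camera call.
- manip.find_in(thing, camera): "extent" ([left, top, right, bottom] in pixels, round what is visible of it).
- manip.masks_of(thing, camera): "pixels" (420x560 bool, what is visible of it) and "extent" ([left, top, right, bottom] in pixels, round what is visible of it).
The state is a dict: "clock": time; "qpos": joint angles; "qd": joint speeds; "effort": joint torques, N m; "position": TCP position; "ee_rot": TCP orientation; "contact_force": force on the tool from outside, world axes, zero at the start; "moment": the same for the moment, N m; "width": finger opening in m.
Only numpy, scipy, OpenCV 4.12 (cv2) and the standard library are available. Lean on these libraries where they do the work, as an engineer would, in place of code of your own. Each camera call takes 0.05 s, during which the arm holds its last target. There are 200 camera calls.

## Working session

There is one attempt and no reset: what is moved stays moved. The work goes in short steps, Python scripts to look and compute and a tool call to move; the robot and the scene stay as the last step left them, time stands still between calls to the robot, and variables do not carry over. Pictures are saved under pics/ and viewed, about 12 in all and at most 16, crops included, and the job is handed in when it is done.

Besides the shell and the picture viewer there is one more tool, called after "Request:" as a command line: name --argument value ..., lists and objects as JSON in quotes. send_rows: Moves the arm, as the interface text tells. Its arguments: {"type":"object","properties":{"plan":{"type":"array","items":{"type":"object","properties":{"linear":{"type":"array","items":{"type":"number"}},"delta_rot":{"type":"array","items":{"type":"number"}},"fingers":{"type":"number"}}}},"force":{"type":"number"}},"required":["plan"]}

```bash
mkdir -p pics; python3 - <<'E'
from rig import manip
import cv2,numpy as np
print(manip.get_state())
for n in("top","side"):
    im=manip.get_image(n); cv2.imwrite(f"pics/{n}0.png",cv2.cvtColor(im,cv2.COLOR_RGB2BGR))
    c=manip.camera_info(n);print(n,c); R=cv2.Rodrigues(np.array(c["rvec"],float))[0];print(-R.T@np.array(c["tvec"]).ravel())
    for t in["yellow_centre","red_centre","blue_centre","green_centre","tray_yellow","tray_red","tray_blue","tray_green","samples","vial"]:
        print(t,[(np.round(d["extent"]).tolist(),round(d["p"],2)) for d in manip.find_in(t,n)][:2])
E
```

```text
{'clock': 0.0, 'qpos': array([-1.29002167e+00,  2.76559356e-01,  1.50615534e+00,  3.18024492e-06,
        1.36071936e+00, -1.21056606e-01]), 'qd': array([ 0.00058366, -0.00042187, -0.00052201, -0.00029436,  0.00296925,
       -0.00056084]), 'effort': array([-9.16288154e-04, -4.16783845e+01, -2.45808131e+01, -1.68753236e-04,
        1.11560914e-02,  4.72215078e-06]), 'position': array([ 0.22471026, -0.52872525,  0.25545116]), 'ee_rot': array([-5.98206692e-04,  8.33997183e-01, -5.51767933e-01, -6.99886125e-04]), 'contact_force': array([-0.23389025,  0.53558375,  0.03769923]), 'moment': array([0.02387942, 0.05357498, 0.00107949]), 'width': 0.08490986152039012}
top {'K': array([[518.10207516,   0.        , 280.54198671],
       [  0.        , 518.10207516, 217.40307988],
       [  0.        ,   0.        ,   1.        ]]), 'rvec': array([ 2.17239138, -2.12107853,  0.21110286]), 'tvec': array([-0.03081898,  0.61928693,  1.33697022])}
[0.38776956 0.02085623 1.4216734 ]
yellow_centre [([177.0, 195.0, 208.0, 231.0], 0.94)]
red_centre [([177.0, 192.0, 214.0, 238.0], 0.58)]
blue_centre [([180.
[... 632 characters left out ...]
 ,   1.        ]]), 'rvec': array([ 0.90478035, -2.39861298,  1.20643198]), 'tvec': array([0.42301344, 0.32892153, 0.9238102 ])}
[-0.03266303  0.69184623  0.81291879]
yellow_centre [([169.0, 203.0, 204.0, 245.0], 0.74)]
red_centre [([173.0, 230.0, 208.0, 269.0], 0.81)]
blue_centre [([170.0, 238.0, 215.0, 295.0], 0.66)]
green_centre [([167.0, 254.0, 222.0, 317.0], 0.62)]
tray_yellow [([228.0, 233.0, 272.0, 262.0], 0.79)]
tray_red [([142.0, 352.0, 217.0, 418.0], 0.79)]
tray_blue [([279.0, 186.0, 336.0, 228.0], 0.86), ([167.0, 255.0, 220.0, 319.0], 0.4)]
tray_green [([347.0, 183.0, 413.0, 216.0], 0.93)]
samples []
vial [([299.0, 140.0, 332.0, 184.0], 0.74), ([224.0, 257.0, 236.0, 275.0], 0.71)]
```

```bash
python3 - <<'E'
import cv2
for n,(x0,y0,x1,y1) in dict(top=(100,140,450,330),side=(100,130,440,420)).items():
    im=cv2.imread(f"pics/{n}0.png")[y0:y1,x0:x1]; s=min(800/im.shape[1],600/im.shape[0]); cv2.imwrite(f"pics/{n}0c.png",cv2.resize(im,None,fx=s,fy=s,interpolation=cv2.INTER_CUBIC)); print(s)
E
```

```text
2.2857142857142856
2.0689655172413794
```

View pics/top0c.png

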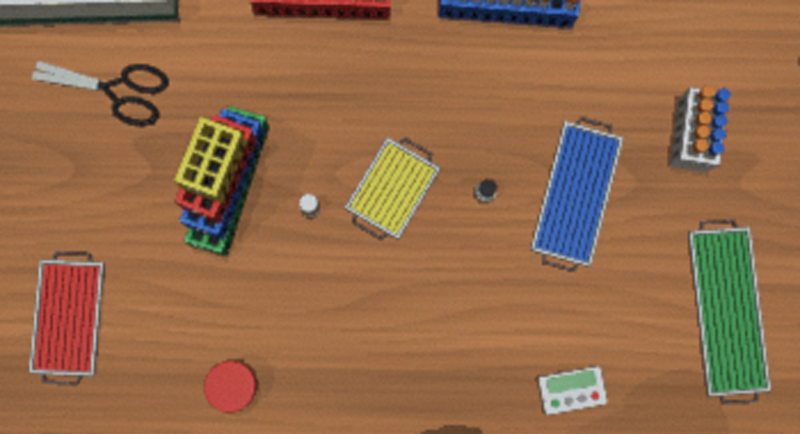

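View pics/side0c.png

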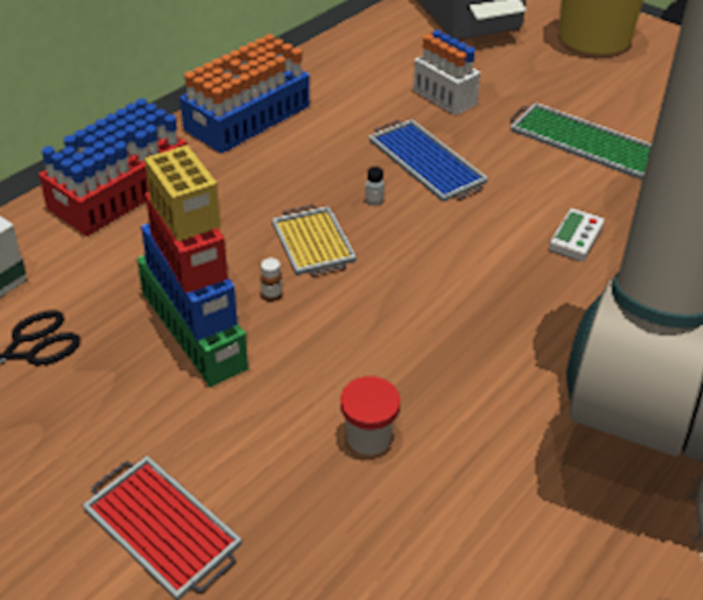

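The top view shows the pile at crop (215,180), the trays at red (67,315), yellow (393,188), blue (577,193) and green (730,312), the amber/white vial at (308,204), and the samples at (700,128). The side view agrees, with the order from the top yellow, red, blue, green. Next I'll fit poses.

```bash
cat > h.py <<'E'
from rig import manip
import cv2,numpy as np
from scipy.optimize import minimize
from scipy.spatial.transform import Rotation as Ro
HSV=dict(yellow=[(20,32)],red=[(0,8),(172,180)],blue=[(100,125)],green=[(50,85)])
L=dict(yellow=.072,red=.104,blue=.136,green=.168)
C={n:manip.camera_info(n) for n in("top","side")}
def proj(P,n):
    c=C[n];return cv2.projectPoints(np.float64(P).reshape(-1,3),c["rvec"],c["tvec"],c["K"],None)[0].reshape(-1,2)
def unproj(uv,z,n):
    c=C[n];R=cv2.Rodrigues(c["rvec"])[0];o=-R.T@c["tvec"]
    d=np.c_[np.float64(uv).reshape(-1,2),np.ones(len(uv))]@np.linalg.inv(c["K"]).T@R
    return (o+d*((z-o[2])/d[:,2])[:,None])[:,:2]
def cmask(im,col):
    h=cv2.cvtColor(im,cv2.COLOR_RGB2HSV);m=0
    for a,b in HSV[col]: m=m|cv2.inRange(h,(a,120,50),(b,255,255))
    return m
def comp(m,uv,r=40):  # the largest component with its centre near uv
    k,lab,st,ce=cv2.connectedComponentsWithStats(cv2.morphologyEx(m,cv2.MORPH_CLOSE,np.ones((3,3))))
    c=[i for i in range(1,k) if np.hypot(*(ce[i]-uv))<r]
    i=max(c,key=lambda i:st[i,4]);return lab==i
def corners(x,y,a,l,w,z0,z1):
    P=np.array([[sx*l/2,sy*w/2] for sx in(-1,1) for sy in(-1,1)])@np.array([[np.cos(a),np.sin(a)],[-np.sin(a),np.cos(a)]])+[x,y]
    return np.vstack([np.c_[P,np.full(4,z)] for z in(z0,z1)])
def fit(masks,g,l,w,z0,z1):
    """pose (x,y,yaw) of a box whose outline best covers the masks {cam:mask}"""
    S=4;big={}
    for n,m in masks.items():
        p=cv2.findContours(np.uint8(m),cv2.RETR_EXTERNAL,cv2.CHAIN_APPROX_NONE)[0]
        f=np.zeros(m.shape,np.uint8);cv2.drawContours(f,p,-1,1,-1);big[n]=cv2.resize(f,None,fx=S,fy=S,interpolation=cv2.INTER_LINEAR if 0 else cv2.INTER_NEAREST)>0
    def cost(q,per=False):
        r=[]
        for n,b in big.items():
            uv=(proj(corners(g[0]+q[0]*.01,g[1]+q[1]*.01,g[2]+q[2]*.1,l,w,z0,z1),n)+.5)*S-.5
            t=np.zeros(b.shape,np.uint8);cv2.fillConvexPoly(t,cv2.convexHull(np.int32(np.round(uv*16))),1,shift=4);t=t>0
            r.append((t&b).sum()/(t|b).sum())
        return r if per else -np.mean(r)
    best=min((minimize(cost,s,method="Nelder-Mead",options=dict(initial_simplex=np.array(s)+np.vstack([np.zeros(3),np.eye(3)]),xatol=.005,fatol=1e-5)) for s in([0,0,0],[.5,-.5,.5],[-.5,.5,-.5])),key=lambda o:o.fun)
    q=best.x;return np.array([g[0]+q[0]*.01,g[1]+q[1]*.01,g[2]+q[2]*.1]),np.round(cost(q,True),3)
def rect(m,z,n="top"):
    p=np.argwhere(m)[:,::-1];X=unproj(p,z,n)
    b=cv2.boxPoints(cv2.minAreaRect(np.float32(X*1000)))/1000
    e=b[1]-b[0];f=b[2]-b[1];d=e if np.hypot(*e)>np.hypot(*f) else f
    a=np.arctan2(d[1],d[0]);a-=np.pi*(a>np.pi/2);a+=np.pi*(a<=-np.pi/2)
    return np.r_[b.mean(0),a],np.sort([np.hypot(*e),np.hypot(*f)])
def rack(col,z0,uvt,uvs,show=True):
    """rack with underside at z0, near pixel uvt in top, uvs in side"""
    M={n:comp(cmask(manip.get_image(n),col),uv) for n,uv in(("top",uvt),("side",uvs)) if uv is not None}
    g,s=rect(M["top"],z0+.05)
    r={n:fit({n:M[n]},g,L[col],.046,z0,z0+.055) for n in M}
    r["both"]=fit(M,r["top"][0],L[col],.046,z0,z0+.055)
    for k,(q,i) in r.items(): print(col,k,np.round(q[:2]*1000,1),round(np.degrees(q[2]),2),i)
    return r["both"][0]
def tcp():
    s=manip.get_state();R=Ro.from_quat(np.roll(s["ee_rot"],-1)).as_matrix();return s,R
def go(x,y,z,yaw_rack):
    """tool-frame turn and shift (after the turn) to reach TCP x,y,z, jaws across a rack lying along yaw"""
    s,R=tcp();p=s["position"]
    a=np.arctan2(R[1,0],R[0,0]);t=yaw_rack+np.pi/2;d=(t-a+np.pi/2)%np.pi-np.pi/2
    R2=Ro.from_rotvec([0,0,d]).as_matrix()@R
    print("t",round(s["clock"],2),"p",np.round(p,4),"w",round(s["width"],4),"F",np.round(s["contact_force"],1),"q6",np.round(s["qpos"][5],2),"tilt",np.round(R[:,2],4))
    print(" turn about tool z deg",round(-np.degrees(d),2)," shift now-axes mm",np.round(R.T@(np.array([x,y,z])-p)*1000,1)," shift after turn mm",np.round(R2.T@(np.array([x,y,z])-p)*1000,1))
E
python3 - <<'E'
from h import *
T={}
im={n:manip.get_image(n) for n in C}
for c,uvt,uvs in(("yellow",(271,222),(250,246)),("red",(129,278),(177,384)),("blue",(352,224),(307,207)),("green",(420,276),(385,199))):
    m=comp(cmask(im["top"],c),uvt,15);r,s=rect(m,.003)
    f,i=fit({"top":m},r,L[c]+.022,.068,.003,.0031)
    m2=comp(cmask(im["side"],c),uvs,25);f2,i2=fit({"side":m2},f,L[c]+.022,.068,.003,.0031)
    print(c,"rect",np.round(r[:2]*1000,1),round(np.degrees(r[2]),2),np.round(s*1000,1),"| top",np.round(f[:2]*1000,1),round(np.degrees(f[2]),2),i,"| side",np.round(f2[:2]*1000,1),round(np.degrees(f2[2]),2),i2)
y=rack("yellow",.165,(192,208),(187,224))
go(y[0],y[1],.26,y[2]);go(y[0],y[1],.215,y[2])
for n,uv in(("vial",(235,230)),("samples",(406,197))):
    print(n,unproj(np.array([uv]),.04,"top"))
# rough other racks: labels
for c,z,uv in(("red",.11,(195,215)),("blue",.055,(197,217)),("green",.0,(200,222))):
    m=comp(cmask(im["top"],c),uv,25);r,s=rect(m,z+.03);print(c,r,s)
E
```

```text
yellow rect [615.4   7.9] -29.42 [63.9 90.2] | top [616.    8.7] -29.74 [0.895] | side [618.5   3.4] -28.39 [0.869]
red rect [450.3 388.8] -1.31 [ 64.7 122.6] | top [450.5 388.8] -1.31 [0.913] | side [453.  385.5] -0.87 [0.923]
blue rect [ 614.5 -217. ] -14.53 [ 64.8 154.6] | top [ 614.5 -216.8] -14.63 [0.918] | side [ 617.5 -220.6] -15.74 [0.866]
green rect [ 476.8 -400.3] 5.7 [ 62.1 184.7] | top [ 478.5 -400.4] 5.9 [0.877] | side [ 481.5 -406. ] 7.18 [0.771]
yellow top [609.5 200.8] -18.96 [0.937]
yellow side [609.8 198.3] -21.6 [0.94]
yellow both [609.3 199.9] -20.08 [0.925 0.929]
t 1.3 p [ 0.2249 -0.5292  0.2563] w 0.0853 F [ 0.4 -0.1  0.2] q6 -0.12 tilt [-0.e+00 -1.e-04 -1.e+00]
 turn about tool z deg 43.1  shift now-axes mm [-520.7 -638.9   -3.7]  shift after turn mm [-816.7 -110.8   -3.7]
t 1.3 p [ 0.2249 -0.5292  0.2563] w 0.0853 F [ 0.4 -0.1  0.2] q6 -0.12 tilt [-0.e+00 -1.e-04 -1.e+00]
 turn about tool z deg 43.1  shift now-axes mm [-520.7 -638.9   41.3]  shift after turn mm [-816.7 -110.8   41.3]
vial [[0.58437303 0.10533179]]
samples [[ 0.68784531 -0.35950718]]
red [ 0.61024201  0.20253812 -0.37009293] [0.05608524 0.10976963]
blue [ 0.58814609  0.20718502 -0.40140876] [0.05373932 0.08810382]
green [0.55312192 0.22066487 1.27359521] [0.04073764 0.04804068]
```

Request:
send_rows --plan '[{"linear": [0, 0, -0.003], "delta_rot": [0, 0, -7], "fingers": 0.085}, {"linear": [0, 0, -0.003], "delta_rot": [0, 0, -7], "fingers": 0.085}, {"linear": [0, 0, -0.003], "delta_rot": [0, 0, -7], "fingers": 0.085}, {"linear": [0, 0, -0.003], "delta_rot": [0, 0, -7], "fingers": 0.085}, {"linear": [0, 0, -0.003], "delta_rot": [0, 0, -7], "fingers": 0.085}, {"linear": [0, 0, -0.003], "delta_rot": [0, 0, -7], "fingers": 0.085}, {"linear": [0, 0, -0.003], "delta_rot": [0, 0, -7], "fingers": 0.085}, {"linear": [0, 0, -0.003], "delta_rot": [0, 0, -7], "fingers": 0.085}, {"linear": [0, 0, -0.003], "delta_rot": [0, 0, -7], "fingers": 0.085}, {"linear": [0, 0, -0.003], "delta_rot": [0, 0, -7], "fingers": 0.085}, {"linear": [0, 0, -0.003], "delta_rot": [0, 0, -7], "fingers": 0.085}, {"linear": [0, 0, -0.003], "delta_rot": [0, 0, -7], "fingers": 0.085}]' --force 40

```text
clock: 2.3
position: [0.2247, -0.5286, 0.2929]
ee_rot: [-0.001, 0.986, 0.166, -0.0]
contact_force: [-0.1, -0.2, -0.6]
width: 0.0853
```

```bash
python3 -c "
from h import *
go(.609,.200,.28,np.radians(-20))"
```

```text
t 2.3 p [ 0.2247 -0.5286  0.2929] w 0.0853 F [-0.1 -0.2 -0.6] q6 -1.62 tilt [-6.0e-04  2.3e-03 -1.0e+00]
 turn about tool z deg -50.9  shift now-axes mm [ 601.6 -562.7   14.3]  shift after turn mm [816.1 112.   12.8]
```

Request:
send_rows --plan '[{"linear": [0.027, -0.025, 0]}, {"linear": [0.027, -0.025, 0]}, {"linear": [0.027, -0.025, 0]}, {"linear": [0.027, -0.025, 0]}, {"linear": [0.027, -0.025, 0]}, {"linear": [0.027, -0.025, 0]}, {"linear": [0.027, -0.025, 0]}, {"linear": [0.027, -0.025, 0]}, {"linear": [0.027, -0.025, 0]}, {"linear": [0.027, -0.025, 0]}, {"linear": [0.027, -0.025, 0]}, {"linear": [0.027, -0.025, 0]}]'

```text
$.plan[0]: bad value
```

```bash
python3 -c "
from h import *
go(.609,.200,.28,np.radians(-20))"
```

```text
t 2.3 p [ 0.2247 -0.5286  0.2929] w 0.0853 F [-0.1 -0.2 -0.6] q6 -1.62 tilt [-6.0e-04  2.3e-03 -1.0e+00]
 turn about tool z deg -50.9  shift now-axes mm [ 601.6 -562.7   14.3]  shift after turn mm [816.1 112.   12.8]
```

Request:
send_rows --plan '[{"linear": [0.027, -0.025, 0], "delta_rot": [0, 0, 0], "fingers": 0.085}, {"linear": [0.027, -0.025, 0], "delta_rot": [0, 0, 0], "fingers": 0.085}, {"linear": [0.027, -0.025, 0], "delta_rot": [0, 0, 0], "fingers": 0.085}, {"linear": [0.027, -0.025, 0], "delta_rot": [0, 0, 0], "fingers": 0.085}, {"linear": [0.027, -0.025, 0], "delta_rot": [0, 0, 0], "fingers": 0.085}, {"linear": [0.027, -0.025, 0], "delta_rot": [0, 0, 0], "fingers": 0.085}, {"linear": [0.027, -0.025, 0], "delta_rot": [0, 0, 0], "fingers": 0.085}, {"linear": [0.027, -0.025, 0], "delta_rot": [0, 0, 0], "fingers": 0.085}, {"linear": [0.027, -0.025, 0], "delta_rot": [0, 0, 0], "fingers": 0.085}, {"linear": [0.027, -0.025, 0], "delta_rot": [0, 0, 0], "fingers": 0.085}, {"linear": [0.027, -0.025, 0], "delta_rot": [0, 0, 0], "fingers": 0.085}, {"linear": [0.027, -0.025, 0], "delta_rot": [0, 0, 0], "fingers": 0.085}]'

```text
clock: 3.3
position: [0.4371, -0.1312, 0.2922]
ee_rot: [0.004, 0.987, 0.161, 0.001]
contact_force: [0.5, -0.2, 0.3]
width: 0.0851
```

```bash
python3 -c "
from h import *
go(.609,.200,.28,np.radians(-20))"
```

```text
t 3.3 p [ 0.4371 -0.1312  0.2922] w 0.0851 F [ 0.5 -0.2  0.3] q6 -0.76 tilt [ 0.0032 -0.0066 -1.    ]
 turn about tool z deg -51.47  shift now-axes mm [ 268.3 -259.4   10.5]  shift after turn mm [370.   48.2  12.9]
```

```bash
cat >> h.py <<'E'
def go(x,y,z,yaw_rack,flip=False):
    s,R=tcp();p=s["position"];a=np.arctan2(R[1,0],R[0,0]);t=yaw_rack+np.pi/2+np.pi*flip
    d=(t-a+np.pi)%(2*np.pi)-np.pi; d = d if flip else (d+np.pi/2)%np.pi-np.pi/2
    t=a+d;Rt=np.array([[np.cos(t),np.sin(t),0],[np.sin(t),-np.cos(t),0],[0,0,-1]]).T
    Rt=np.array([[np.cos(t),np.sin(t),0],[np.sin(t),-np.cos(t),0],[0,0,-1]]).T
    D=R.T@Rt; tilt=Ro.from_matrix(D); z=np.array([x,y,z])-p
    print("t",round(s["clock"],2),"p",np.round(p,4),"w",round(s["width"],4),"F",np.round(s["contact_force"],1),"q6",np.round(s["qpos"][5],2))
    tl=np.degrees(np.cross([0,0,1],R.T@[0,0,-1]))
    print(" turn z deg",round(-np.degrees(d),2),"tilt fix now xy deg",np.round(tl[:2],2),"| shift now mm",np.round(R.T@z*1000,1),"| shift after turn mm",np.round(Rt.T@z*1000,1))
E
```

Request:
send_rows --plan '[{"linear": [0.027, -0.026, 0], "delta_rot": [0, 0, 0], "fingers": 0.085}, {"linear": [0.027, -0.026, 0], "delta_rot": [0, 0, 0], "fingers": 0.085}, {"linear": [0.027, -0.026, 0], "delta_rot": [0, 0, 0], "fingers": 0.085}, {"linear": [0.027, -0.026, 0], "delta_rot": [0, 0, 0], "fingers": 0.085}, {"linear": [0.027, -0.026, 0], "delta_rot": [0, 0, 0], "fingers": 0.085}, {"linear": [0.027, -0.026, 0], "delta_rot": [0, 0, 0], "fingers": 0.085}, {"linear": [0.027, -0.026, 0], "delta_rot": [0, 0, 0], "fingers": 0.085}, {"linear": [0.027, -0.026, 0], "delta_rot": [0, 0, 0], "fingers": 0.085}, {"linear": [0.027, -0.026, 0], "delta_rot": [0, 0, 0], "fingers": 0.085}, {"linear": [0, 0, 0], "delta_rot": [0, 0, -7], "fingers": 0.085}, {"linear": [0, 0, 0], "delta_rot": [0, 0, -7], "fingers": 0.085}, {"linear": [0, 0, 0], "delta_rot": [0, 0, -7], "fingers": 0.085}]'

```text
clock: 4.3
position: [0.6012, 0.1957, 0.2903]
ee_rot: [0.004, 0.938, 0.346, 0.004]
contact_force: [0.9, -0.4, -0.3]
width: 0.085
```

```bash
python3 -c "
from h import *
go(.609,.200,.28,np.radians(-20))"
```

```text
t 4.3 p [0.6012 0.1957 0.2903] w 0.085 F [ 0.9 -0.4 -0.3] q6 -0.5
 turn z deg -29.56 tilt fix now xy deg [ 0.56 -0.25] | shift now mm [ 8.7  1.7 10.3] | shift after turn mm [ 6.7  5.9 10.3]
```

Request:
send_rows --plan '[{"linear": [0, 0, 0], "delta_rot": [0.5, -0.2, -7], "fingers": 0.085}, {"linear": [0, 0, 0], "delta_rot": [0, 0, -7], "fingers": 0.085}, {"linear": [0, 0, 0], "delta_rot": [0, 0, -7], "fingers": 0.085}, {"linear": [0, 0, 0], "delta_rot": [0, 0, -7], "fingers": 0.085}, {"linear": [0.007, 0.006, 0.005], "delta_rot": [0, 0, -1.5], "fingers": 0.085}, {"linear": [0, 0, 0], "delta_rot": [0, 0, 0], "fingers": 0.085}]'

```text
clock: 4.8
position: [0.6095, 0.2021, 0.284]
ee_rot: [0.0, 0.815, 0.579, -0.0]
contact_force: [0.1, -1.1, 0.5]
width: 0.0848
```

```bash
python3 -c "
from h import *
go(.609,.200,.215,np.radians(-20))"
```

```text
t 4.8 p [0.6095 0.2021 0.284 ] w 0.0848 F [ 0.1 -1.1  0.5] q6 -1.02
 turn z deg 0.78 tilt fix now xy deg [-0.01  0.05] | shift now mm [-2.1  0.2 69. ] | shift after turn mm [-2.1  0.2 69. ]
```

Request:
send_rows --plan '[{"linear": [-0.002, 0, 0.015], "delta_rot": [0, 0, 0.8], "fingers": 0.085}, {"linear": [0, 0, 0.015], "delta_rot": [0, 0, 0], "fingers": 0.085}, {"linear": [0, 0, 0.015], "delta_rot": [0, 0, 0], "fingers": 0.085}, {"linear": [0, 0, 0.015], "delta_rot": [0, 0, 0], "fingers": 0.085}, {"linear": [0, 0, 0.01], "delta_rot": [0, 0, 0], "fingers": 0.085}, {"linear": [0, 0, 0.004], "delta_rot": [0, 0, 0], "fingers": 0.085}]'

```text
clock: 5.3
position: [0.6091, 0.1998, 0.21]
ee_rot: [0.001, 0.821, 0.571, 0.001]
contact_force: [0.3, -0.2, 0.7]
width: 0.0849
```

```bash
python3 - <<'E'
from h import *
go(.609,.200,.210,np.radians(-20))
im=manip.get_image("side")[180:340,110:310];cv2.imwrite("pics/s1.png",cv2.resize(cv2.cvtColor(im,cv2.COLOR_RGB2BGR),None,fx=3.5,fy=3.5))
E
```

```text
t 5.3 p [0.6091 0.1998 0.21  ] w 0.0849 F [ 0.3 -0.2  0.7] q6 -1.01
 turn z deg -0.36 tilt fix now xy deg [ 0.19 -0.03] | shift now mm [ 0.2 -0.2 -0. ] | shift after turn mm [ 0.2 -0.2 -0. ]
```

View pics/s1.png

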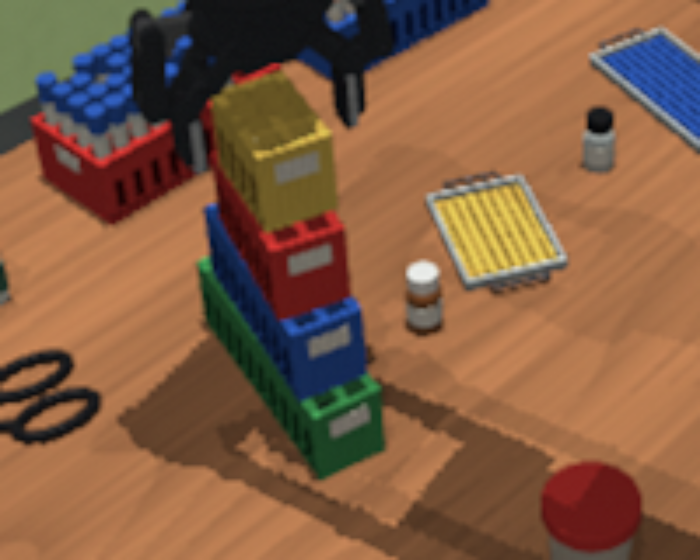

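The jaws straddle the yellow rack, at crop (195,160) and (350,110), above the red one. Closing.

Request:
send_rows --plan '[{"linear": [0, 0, 0], "delta_rot": [0, 0, 0], "fingers": 0.03}, {"linear": [0, 0, 0], "delta_rot": [0, 0, 0], "fingers": 0.03}, {"linear": [0, 0, 0], "delta_rot": [0, 0, 0], "fingers": 0.03}, {"linear": [0, 0, 0], "delta_rot": [0, 0, 0], "fingers": 0.03}, {"linear": [0, 0, 0], "delta_rot": [0, 0, 0], "fingers": 0.03}, {"linear": [0, 0, 0], "delta_rot": [0, 0, 0], "fingers": 0.03}, {"linear": [0, 0, 0], "delta_rot": [0, 0, 0], "fingers": 0.03}, {"linear": [0, 0, 0], "delta_rot": [0, 0, 0], "fingers": 0.03}]' --force 40

```text
clock: 6.02
position: [0.6106, 0.2, 0.2135]
ee_rot: [0.002, 0.821, 0.571, 0.004]
contact_force: [-0.4, -0.0, -0.5]
width: 0.0455
```

```bash
python3 -c "
from h import *
go(.616,.0085,.26,np.radians(-29.6))"
```

```text
t 6.02 p [0.6106 0.2    0.2135] w 0.0455 F [-0.4 -0.  -0.5] q6 -1.01
 turn z deg 9.19 tilt fix now xy deg [ 0.45 -0.18] | shift now mm [-177.5   72.2  -46.5] | shift after turn mm [-163.8   99.3  -46.5]
```

Request:
send_rows --plan '[{"linear": [0, 0, -0.005], "delta_rot": [0, 0, 0], "fingers": 0.03}, {"linear": [0, 0, -0.01], "delta_rot": [0, 0, 0], "fingers": 0.03}, {"linear": [0, 0, -0.015], "delta_rot": [0, 0, 0], "fingers": 0.03}, {"linear": [0, 0, -0.015], "delta_rot": [0, 0, 0], "fingers": 0.03}, {"linear": [-0.02, 0.008, -0.005], "delta_rot": [0, 0, 0], "fingers": 0.03}, {"linear": [-0.027, 0.011, 0], "delta_rot": [0, 0, 0], "fingers": 0.03}, {"linear": [-0.027, 0.011, 0], "delta_rot": [0, 0, 0], "fingers": 0.03}, {"linear": [-0.027, 0.011, 0], "delta_rot": [0, 0, 0], "fingers": 0.03}, {"linear": [-0.027, 0.011, 0], "delta_rot": [0, 0, 0], "fingers": 0.03}, {"linear": [-0.025, 0.01, 0], "delta_rot": [0, 0, 0], "fingers": 0.03}, {"linear": [-0.015, 0.006, 0], "delta_rot": [0, 0, 5], "fingers": 0.03}, {"linear": [0, 0, 0], "delta_rot": [0, 0, 4], "fingers": 0.03}]'

```text
clock: 7.02
position: [0.6176, 0.0135, 0.2754]
ee_rot: [0.005, 0.863, 0.505, 0.008]
contact_force: [0.1, 0.2, -1.6]
width: 0.0454
```

```bash
python3 - <<'E'
from h import *
go(.616,.0085,.10,np.radians(-29.6))
im=manip.get_image("side")[150:340,110:360];cv2.imwrite("pics/s2.png",cv2.resize(cv2.cvtColor(im,cv2.COLOR_RGB2BGR),None,fx=3,fy=3))
E
```

```text
t 7.02 p [0.6176 0.0135 0.2754] w 0.0454 F [ 0.1  0.2 -1.6] q6 -1.15
 turn z deg 0.23 tilt fix now xy deg [ 0.9  -0.51] | shift now mm [ -6.7  -1.7 175.4] | shift after turn mm [ -5.1   1.1 175.4]
```

View pics/s2.png

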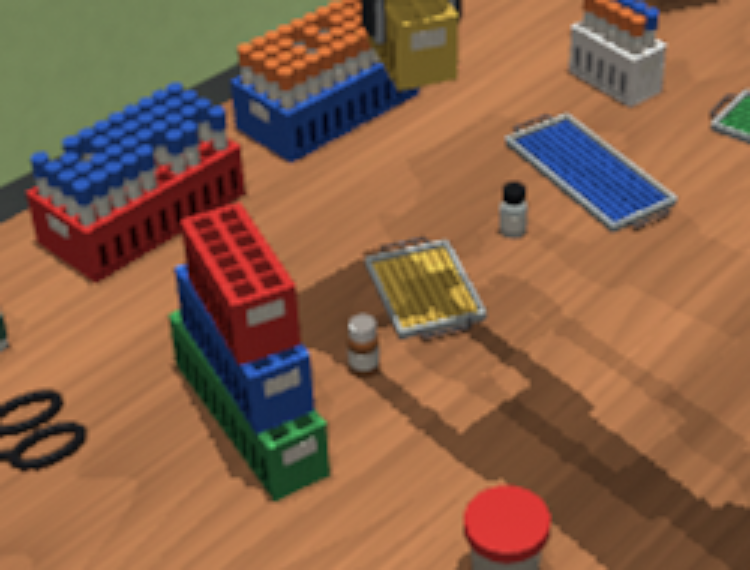

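Yellow is held at crop (420,40) and the rest of the pile is undisturbed. Descending over the tray.

Request:
send_rows --plan '[{"linear": [-0.005, 0, 0], "delta_rot": [0.7, -0.4, 0], "fingers": 0.03}, {"linear": [0, 0.001, 0.025], "delta_rot": [0, 0, 0], "fingers": 0.03}, {"linear": [0, 0, 0.025], "delta_rot": [0, 0, 0], "fingers": 0.03}, {"linear": [0, 0, 0.025], "delta_rot": [0, 0, 0], "fingers": 0.03}, {"linear": [0, 0, 0.025], "delta_rot": [0, 0, 0], "fingers": 0.03}, {"linear": [0, 0, 0.025], "delta_rot": [0, 0, 0], "fingers": 0.03}, {"linear": [0, 0, 0.025], "delta_rot": [0, 0, 0], "fingers": 0.03}, {"linear": [0, 0, 0.02], "delta_rot": [0, 0, 0], "fingers": 0.03}, {"linear": [0, 0, 0.015], "delta_rot": [0, 0, 0], "fingers": 0.03}, {"linear": [0, 0, 0.008], "delta_rot": [0, 0, 0], "fingers": 0.03}]'

```text
clock: 7.9
position: [0.6228, 0.0126, 0.0855]
ee_rot: [0.004, 0.857, 0.515, 0.007]
contact_force: [-1.1, 0.4, -1.1]
width: 0.0456
```

```bash
python3 - <<'E'
from h import *
go(.616,.0085,.055,np.radians(-29.6))
m=comp(cmask(manip.get_image("side"),"yellow"),(250,230),40);print(np.argwhere(m).min(0),np.argwhere(m).max(0))
im=manip.get_image("side")[190:300,190:310];cv2.imwrite("pics/s3.png",cv2.resize(cv2.cvtColor(im,cv2.COLOR_RGB2BGR),None,fx=5,fy=5))
E
```

```text
t 7.9 p [0.6228 0.0126 0.0855] w 0.0456 F [-1.1  0.4 -1.1] q6 -1.17
 turn z deg 1.54 tilt fix now xy deg [ 0.82 -0.45] | shift now mm [-7.  -4.5 30.3] | shift after turn mm [-6.9 -3.9 30.5]
[208 235] [258 268]
```

Request:
send_rows --plan '[{"linear": [-0.007, -0.0045, 0.004], "delta_rot": [0.5, -0.3, 1.5], "fingers": 0.03}, {"linear": [0, 0, 0.008], "delta_rot": [0, 0, 0], "fingers": 0.03}, {"linear": [0, 0, 0.008], "delta_rot": [0, 0, 0], "fingers": 0.03}, {"linear": [0, 0, 0.004], "delta_rot": [0, 0, 0], "fingers": 0.03}]'

```text
clock: 8.33
position: [0.6186, 0.0081, 0.065]
ee_rot: [0.004, 0.864, 0.503, 0.006]
contact_force: [0.2, -0.1, -0.8]
width: 0.0459
```

```bash
python3 - <<'E'
from h import *
go(.616,.0085,.051,np.radians(-29.6))
im=manip.get_image("side")[190:300,190:310];cv2.imwrite("pics/s3.png",cv2.resize(cv2.cvtColor(im,cv2.COLOR_RGB2BGR),None,fx=5,fy=5))
E
```

```text
t 8.33 p [0.6186 0.0081 0.065 ] w 0.0459 F [ 0.2 -0.1 -0.8] q6 -1.15
 turn z deg -0.02 tilt fix now xy deg [ 0.73 -0.33] | shift now mm [-1.1 -2.6 14. ] | shift after turn mm [-1.  -2.4 14. ]
```

View pics/s3.png

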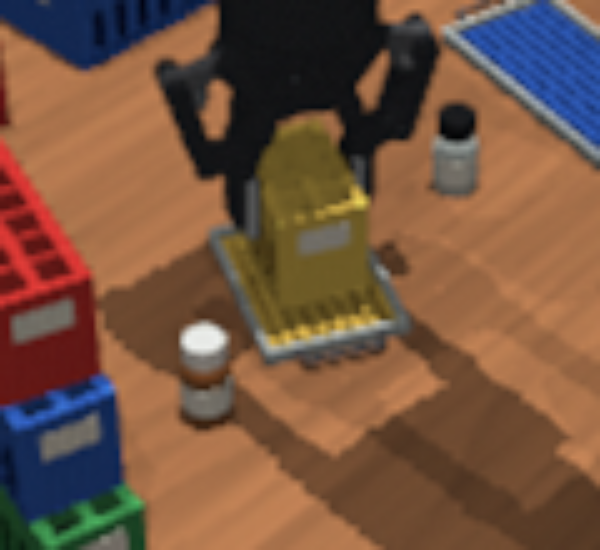

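Rack hangs above the tray, roughly centred allowing for its remaining height. The vial is clear.

Request:
send_rows --plan '[{"linear": [-0.001, -0.003, 0.004], "delta_rot": [0.5, -0.3, 0], "fingers": 0.03}, {"linear": [0, 0, 0.004], "delta_rot": [0, 0, 0], "fingers": 0.03}, {"linear": [0, 0, 0.004], "delta_rot": [0, 0, 0], "fingers": 0.03}, {"linear": [0, 0, 0.002], "delta_rot": [0, 0, 0], "fingers": 0.03}]'

```text
clock: 8.72
position: [0.616, 0.0087, 0.0503]
ee_rot: [0.002, 0.864, 0.503, 0.002]
contact_force: [0.7, -0.5, -1.1]
width: 0.0454
```

```bash
python3 - <<'E'
from h import *
go(.616,.0085,.050,np.radians(-29.6))
m=comp(cmask(manip.get_image("side"),"yellow"),(250,240),40)
for z in(.003,.005,.008,.012):
  print(z,fit({"side":m},np.array([.616,.0085,np.radians(-29.6)]),.072,.046,z,z+.055))
E
```

```text
t 8.72 p [0.616  0.0087 0.0503] w 0.0454 F [ 0.7 -0.5 -1.1] q6 -1.15
 turn z deg -0.02 tilt fix now xy deg [ 0.26 -0.05] | shift now mm [-0.2  0.1  0.3] | shift after turn mm [-0.2  0.1  0.3]
0.003 (array([ 0.60874232,  0.00864258, -0.70798271]), array([0.789]))
0.005 (array([ 0.6067833 ,  0.01089917, -0.72413184]), array([0.789]))
0.008 (array([ 0.60527864,  0.01251747, -0.726156  ]), array([0.789]))
0.012 (array([ 0.60409561,  0.0185515 , -0.60870455]), array([0.78]))
```

Request:
send_rows --plan '[{"linear": [0, 0, 0.002], "delta_rot": [0, 0, 0], "fingers": 0.03}]'

```text
clock: 8.85
position: [0.6162, 0.0086, 0.0493]
ee_rot: [0.002, 0.864, 0.503, 0.002]
contact_force: [-5.7, 0.0, 26.8]
width: 0.0456
```

Request:
send_rows --plan '[{"linear": [0, 0, 0.002], "delta_rot": [0, 0, 0], "fingers": 0.03}]'

```text
clock: 8.93
position: [0.6162, 0.0087, 0.0494]
ee_rot: [0.002, 0.864, 0.503, 0.002]
contact_force: [-5.2, 0.9, 15.7]
width: 0.0456
```

Request:
send_rows --plan '[{"linear": [0, 0, 0], "delta_rot": [0, 0, 0], "fingers": 0.065}, {"linear": [0, 0, 0], "delta_rot": [0, 0, 0], "fingers": 0.065}, {"linear": [0, 0, 0], "delta_rot": [0, 0, 0], "fingers": 0.07}, {"linear": [0, 0, -0.005], "delta_rot": [0, 0, 0], "fingers": 0.075}, {"linear": [0, 0, -0.01], "delta_rot": [0, 0, 0], "fingers": 0.08}, {"linear": [0, 0, -0.02], "delta_rot": [0, 0, 0], "fingers": 0.085}, {"linear": [0, 0, -0.03], "delta_rot": [0, 0, 0], "fingers": 0.085}, {"linear": [0, 0, -0.035], "delta_rot": [0, 0, 0], "fingers": 0.085}, {"linear": [0, 0, -0.035], "delta_rot": [0, 0, 0], "fingers": 0.085}, {"linear": [0, 0, -0.035], "delta_rot": [0, 0, 0], "fingers": 0.085}, {"linear": [0, 0, -0.02], "delta_rot": [0, 0, 0], "fingers": 0.085}]'

```text
clock: 9.85
position: [0.6125, 0.0092, 0.2462]
ee_rot: [-0.001, 0.864, 0.503, -0.003]
contact_force: [0.1, 0.3, -0.4]
width: 0.085
```

```bash
python3 - <<'E'
from h import *
r=rack("red",.11,(193,214),(187,240))
go(r[0],r[1],.22,r[2])
m=comp(cmask(manip.get_image("side"),"yellow"),(250,240),40)
print(fit({"side":m},np.array([.616,.0085,np.radians(-29.6)]),.072,.046,.003,.058))
im=manip.get_image("top")[180:270,150:330];cv2.imwrite("pics/t4.png",cv2.resize(cv2.cvtColor(im,cv2.COLOR_RGB2BGR),None,fx=4.4,fy=4.4))
E
```

```text
red top [609.4 203. ] -20.84 [0.947]
red side [611.7 199.5] -20.73 [0.493]
red both [609.7 202.4] -20.69 [0.946 0.479]
t 9.95 p [0.6138 0.0091 0.2472] w 0.0848 F [ 0.1  0.  -0.8] q6 -1.15
 turn z deg -8.92 tilt fix now xy deg [-0.01  0.08] | shift now mm [166.1 -99.   27. ] | shift after turn mm [179.4 -72.1  27.2]
(array([ 0.61315558,  0.01267751, -0.52597514]), array([0.892]))
```

View pics/t4.png

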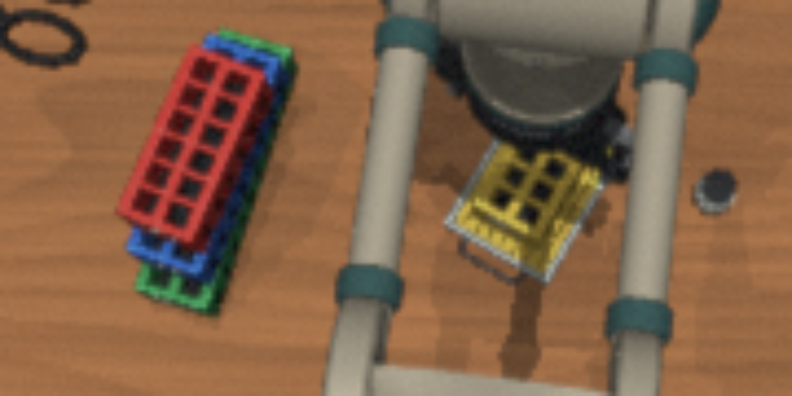

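Yellow sits inside its tray at crop (530,200), and the red rack at crop (195,145) is now on top and unobstructed.

Request:
send_rows --plan '[{"linear": [0, 0, 0], "delta_rot": [0, 0, -5], "fingers": 0.085}, {"linear": [0, 0, 0], "delta_rot": [0, 0, -4], "fingers": 0.085}, {"linear": [0.026, -0.0105, 0], "delta_rot": [0, 0, 0], "fingers": 0.085}, {"linear": [0.026, -0.0105, 0], "delta_rot": [0, 0, 0], "fingers": 0.085}, {"linear": [0.026, -0.0105, 0], "delta_rot": [0, 0, 0], "fingers": 0.085}, {"linear": [0.026, -0.0105, 0], "delta_rot": [0, 0, 0], "fingers": 0.085}, {"linear": [0.026, -0.0105, 0], "delta_rot": [0, 0, 0], "fingers": 0.085}, {"linear": [0.026, -0.0105, 0], "delta_rot": [0, 0, 0], "fingers": 0.085}, {"linear": [0.02, -0.0085, 0], "delta_rot": [0, 0, 0], "fingers": 0.085}, {"linear": [0, 0, 0], "delta_rot": [0, 0, 0], "fingers": 0.085}]'

```text
clock: 10.88
position: [0.5944, 0.2037, 0.2207]
ee_rot: [-0.013, 0.822, 0.57, -0.022]
contact_force: [0.5, -0.9, 0.2]
width: 0.085
```

```bash
python3 -c "
from h import *
go(.6095,.2025,.155,np.radians(-20.8))"
```

```text
t 10.88 p [0.5944 0.2037 0.2207] w 0.085 F [ 0.5 -0.9  0.2] q6 -1.0
 turn z deg 0.3 tilt fix now xy deg [-2.62  1.21] | shift now mm [ 5.5 17.6 64.9] | shift after turn mm [ 4.2 14.6 65.7]
```

Request:
send_rows --plan '[{"linear": [0.004, 0.015, 0], "delta_rot": [-2.6, 1.2, 0.3], "fingers": 0.085}, {"linear": [0, 0, 0], "delta_rot": [0, 0, 0], "fingers": 0.085}]'

```text
clock: 11.05
position: [0.6077, 0.2032, 0.2154]
ee_rot: [-0.001, 0.822, 0.569, -0.004]
contact_force: [0.4, 0.0, 0.9]
width: 0.0851
```

```bash
python3 -c "
from h import *
go(.6095,.2025,.155,np.radians(-20.8))"
```

```text
t 11.05 p [0.6077 0.2032 0.2154] w 0.0851 F [0.4 0.  0.9] q6 -1.0
 turn z deg 0.18 tilt fix now xy deg [-0.34  0.29] | shift now mm [ 0.2  2.3 60.4] | shift after turn mm [-0.1  1.9 60.4]
```

Request:
send_rows --plan '[{"linear": [0, 0.002, 0.015], "delta_rot": [-0.3, 0.3, 0], "fingers": 0.085}, {"linear": [0, 0, 0.015], "delta_rot": [0, 0, 0], "fingers": 0.085}, {"linear": [0, 0, 0.015], "delta_rot": [0, 0, 0], "fingers": 0.085}, {"linear": [0, 0, 0.012], "delta_rot": [0, 0, 0], "fingers": 0.085}, {"linear": [0, 0, 0.005], "delta_rot": [0, 0, 0], "fingers": 0.085}]'

```text
clock: 11.47
position: [0.6047, 0.1979, 0.1468]
ee_rot: [-0.003, 0.823, 0.568, -0.007]
contact_force: [-0.8, 0.2, 0.3]
width: 0.0848
```

```bash
python3 -c "
from h import *
go(.6095,.2025,.155,np.radians(-20.8))"
```

```text
t 11.47 p [0.6047 0.1979 0.1468] w 0.0848 F [-0.8  0.2  0.3] q6 -1.0
 turn z deg 0.07 tilt fix now xy deg [-0.71  0.52] | shift now mm [ 5.9  2.7 -8.3] | shift after turn mm [ 6.   2.8 -8.2]
```

Request:
send_rows --plan '[{"linear": [0.005, 0.002, -0.007], "delta_rot": [-0.6, 0.4, 0], "fingers": 0.085}, {"linear": [0, 0, 0], "delta_rot": [0, 0, 0], "fingers": 0.085}]'

```text
clock: 11.63
position: [0.6066, 0.2002, 0.151]
ee_rot: [-0.002, 0.823, 0.568, -0.005]
contact_force: [-0.1, -0.8, 0.4]
width: 0.0852
```

```bash
python3 -c "
from h import *
go(.6095,.2025,.155,np.radians(-20.8))"
```

```text
t 11.63 p [0.6066 0.2002 0.151 ] w 0.0852 F [-0.1 -0.8  0.4] q6 -1.0
 turn z deg -0.04 tilt fix now xy deg [-0.47  0.36] | shift now mm [ 3.2  1.9 -4. ] | shift after turn mm [ 3.2  1.9 -4. ]
```

Request:
send_rows --plan '[{"linear": [0.004, 0.003, -0.005], "delta_rot": [-0.7, 0.5, 0], "fingers": 0.085}, {"linear": [0, 0, 0], "delta_rot": [0, 0, 0], "fingers": 0.06}, {"linear": [0, 0, 0], "delta_rot": [0, 0, 0], "fingers": 0.055}]'

```text
clock: 11.88
position: [0.6121, 0.2028, 0.1584]
ee_rot: [0.002, 0.823, 0.567, 0.004]
contact_force: [-0.3, -0.0, -0.8]
width: 0.0639
```

```bash
python3 -c "
from h import *
go(.6095,.2025,.155,np.radians(-20.8))"
```

```text
t 11.88 p [0.6121 0.2028 0.1584] w 0.0639 F [-0.3 -0.  -0.8] q6 -0.99
 turn z deg -0.07 tilt fix now xy deg [ 0.41 -0.25] | shift now mm [-1.2 -2.4  3.4] | shift after turn mm [-1.2 -2.4  3.4]
```

Request:
send_rows --plan '[{"linear": [0, -0.001, 0.002], "delta_rot": [0.2, -0.1, 0], "fingers": 0.03}, {"linear": [0, 0, 0], "delta_rot": [0, 0, 0], "fingers": 0.03}, {"linear": [0, 0, 0], "delta_rot": [0, 0, 0], "fingers": 0.03}, {"linear": [0, 0, 0], "delta_rot": [0, 0, 0], "fingers": 0.03}, {"linear": [0, 0, 0], "delta_rot": [0, 0, 0], "fingers": 0.03}, {"linear": [0, 0, 0], "delta_rot": [0, 0, 0], "fingers": 0.03}]'

```text
clock: 12.38
position: [0.6115, 0.2034, 0.1581]
ee_rot: [0.001, 0.823, 0.568, 0.003]
contact_force: [-0.7, 0.1, -1.3]
width: 0.0456
```

```bash
python3 -c "
from h import *
go(.4505,.3885,.155,np.radians(-1.3))"
```

```text
t 12.38 p [0.6115 0.2034 0.1581] w 0.0456 F [-0.7  0.1 -1.3] q6 -0.99
 turn z deg -19.53 tilt fix now xy deg [ 0.33 -0.22] | shift now mm [ 115.7 -216.3    2.3] | shift after turn mm [ 181.4 -165.2    3.1]
```

Request:
send_rows --plan '[{"linear": [0, 0, -0.008], "delta_rot": [0, 0, 0], "fingers": 0.03}, {"linear": [0, 0, -0.012], "delta_rot": [0, 0, 0], "fingers": 0.03}, {"linear": [0, 0, -0.012], "delta_rot": [0, 0, 0], "fingers": 0.03}, {"linear": [0, 0, -0.008], "delta_rot": [0, 0, 0], "fingers": 0.03}, {"linear": [0.008, -0.016, 0], "delta_rot": [0, 0, 0], "fingers": 0.03}, {"linear": [0.013, -0.024, 0], "delta_rot": [0, 0, 0], "fingers": 0.03}, {"linear": [0.013, -0.024, 0], "delta_rot": [0, 0, 0], "fingers": 0.03}, {"linear": [0.013, -0.024, 0], "delta_rot": [0, 0, 0], "fingers": 0.03}, {"linear": [0.013, -0.024, 0], "delta_rot": [0, 0, 0], "fingers": 0.03}, {"linear": [0.013, -0.024, 0], "delta_rot": [0, 0, 0], "fingers": 0.03}, {"linear": [0.01, -0.018, 0], "delta_rot": [0, 0, 0], "fingers": 0.03}, {"linear": [0, 0, 0], "delta_rot": [0, 0, 0], "fingers": 0.03}]'

```text
clock: 13.38
position: [0.4891, 0.3424, 0.2005]
ee_rot: [-0.001, 0.825, 0.565, 0.002]
contact_force: [0.2, -0.5, -1.6]
width: 0.0456
```

```bash
python3 -c "
from h import *
go(.4505,.3885,.155,np.radians(-1.3))"
```

```text
t 13.38 p [0.4891 0.3424 0.2005] w 0.0456 F [ 0.2 -0.5 -1.6] q6 -0.71
 turn z deg -19.84 tilt fix now xy deg [ 0.09 -0.27] | shift now mm [ 28.9 -52.7  45.6] | shift after turn mm [ 45.2 -39.6  45.5]
```

Request:
send_rows --plan '[{"linear": [0, 0, 0], "delta_rot": [0, 0, -7], "fingers": 0.03}, {"linear": [0, 0, 0], "delta_rot": [0, 0, -7], "fingers": 0.03}, {"linear": [0, 0, 0], "delta_rot": [0, 0, -6], "fingers": 0.03}, {"linear": [0.015, -0.013, 0], "delta_rot": [0, 0, 0], "fingers": 0.03}, {"linear": [0.015, -0.013, 0.02], "delta_rot": [0, 0, 0], "fingers": 0.03}, {"linear": [0.013, -0.012, 0.02], "delta_rot": [0, 0, 0], "fingers": 0.03}, {"linear": [0, 0, 0.02], "delta_rot": [0, 0, 0], "fingers": 0.03}, {"linear": [0, 0, 0.02], "delta_rot": [0, 0, 0], "fingers": 0.03}, {"linear": [0, 0, 0.01], "delta_rot": [0, 0, 0], "fingers": 0.03}, {"linear": [0, 0, 0], "delta_rot": [0, 0, 0], "fingers": 0.03}, {"linear": [0, 0, 0], "delta_rot": [0, 0, 0], "fingers": 0.03}]'

```text
clock: 14.3
position: [0.4481, 0.3891, 0.1105]
ee_rot: [0.001, 0.707, 0.707, 0.005]
contact_force: [-0.2, 0.5, -1.4]
width: 0.0454
```

```bash
python3 -c "
from h import *
go(.4505,.3885,.055,np.radians(-1.3))"
```

```text
t 14.3 p [0.4481 0.3891 0.1105] w 0.0454 F [-0.2  0.5 -1.4] q6 -0.97
 turn z deg 1.3 tilt fix now xy deg [ 0.47 -0.28] | shift now mm [-0.9  1.9 55.5] | shift after turn mm [-0.6  2.4 55.5]
```

Request:
send_rows --plan '[{"linear": [0, 0.004, 0.01], "delta_rot": [0, 0, 1.3], "fingers": 0.03}, {"linear": [0, 0, 0.012], "delta_rot": [0, 0, 0], "fingers": 0.03}, {"linear": [0, 0, 0.012], "delta_rot": [0, 0, 0], "fingers": 0.03}, {"linear": [0, 0, 0.006], "delta_rot": [0, 0, 0], "fingers": 0.03}, {"linear": [0, 0, 0.003], "delta_rot": [0, 0, 0], "fingers": 0.03}, {"linear": [0, 0, 0], "delta_rot": [0, 0, 0], "fingers": 0.03}]'

```text
clock: 14.8
position: [0.4591, 0.3906, 0.0702]
ee_rot: [0.003, 0.718, 0.696, 0.011]
contact_force: [-0.2, -0.6, -1.9]
width: 0.0457
```

```bash
python3 -c "
from h import *
go(.4525,.3885,.051,np.radians(-1.3))
im=manip.get_image('side')[300:420,110:260];cv2.imwrite('pics/s5.png',cv2.resize(cv2.cvtColor(im,cv2.COLOR_RGB2BGR),None,fx=4,fy=4))"
```

```text
t 14.8 p [0.4591 0.3906 0.0702] w 0.0457 F [-0.2 -0.6 -1.9] q6 -0.95
 turn z deg -0.45 tilt fix now xy deg [ 1.07 -0.67] | shift now mm [-2.5 -6.9 19. ] | shift after turn mm [-2.3 -6.6 19.2]
```

View pics/s5.png

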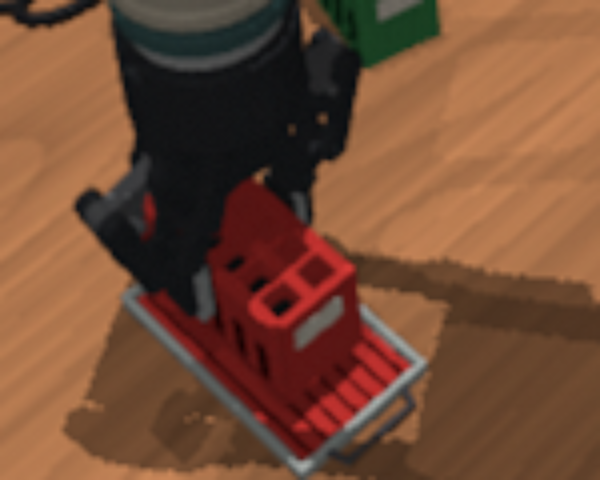

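The red rack is over its tray, a little above the rim and slightly far along x. Correcting.

Request:
send_rows --plan '[{"linear": [-0.002, -0.006, 0.003], "delta_rot": [0.8, -0.5, 0], "fingers": 0.03}, {"linear": [0, 0, 0.005], "delta_rot": [0, 0, 0], "fingers": 0.03}, {"linear": [0, 0, 0.003], "delta_rot": [0, 0, 0], "fingers": 0.03}, {"linear": [0, 0, 0], "delta_rot": [0, 0, 0], "fingers": 0.03}]'

```text
clock: 15.18
position: [0.4542, 0.3896, 0.0606]
ee_rot: [0.001, 0.718, 0.696, 0.004]
contact_force: [-0.1, -0.3, -1.0]
width: 0.0452
```

```bash
python3 -c "
from h import *
go(.4525,.3885,.051,np.radians(-1.3))"
```

```text
t 15.18 p [0.4542 0.3896 0.0606] w 0.0452 F [-0.1 -0.3 -1. ] q6 -0.95
 turn z deg -0.49 tilt fix now xy deg [ 0.41 -0.28] | shift now mm [-1.2 -1.7  9.6] | shift after turn mm [-1.1 -1.6  9.6]
```

Request:
send_rows --plan '[{"linear": [-0.001, -0.002, 0.003], "delta_rot": [0.1, 0, -0.4], "fingers": 0.03}, {"linear": [0, 0, 0.003], "delta_rot": [0, 0, 0], "fingers": 0.03}, {"linear": [0, 0, 0.002], "delta_rot": [0, 0, 0], "fingers": 0.03}]'

```text
clock: 15.43
position: [0.4523, 0.389, 0.0525]
ee_rot: [0.0, 0.715, 0.699, 0.004]
contact_force: [0.0, -0.3, -0.7]
width: 0.0455
```

Request:
send_rows --plan '[{"linear": [0, 0, 0.0015], "delta_rot": [0, 0, 0], "fingers": 0.03}]'

```text
clock: 15.52
position: [0.4521, 0.3889, 0.0507]
ee_rot: [0.0, 0.715, 0.699, 0.004]
contact_force: [0.4, -0.2, 0.3]
width: 0.0457
```

Request:
send_rows --plan '[{"linear": [0, 0, 0.0015], "delta_rot": [0, 0, 0], "fingers": 0.03}]'

```text
clock: 15.6
position: [0.4522, 0.3889, 0.0506]
ee_rot: [0.0, 0.715, 0.699, 0.004]
contact_force: [-4.6, -4.6, 21.1]
width: 0.0453
```

Request:
send_rows --plan '[{"linear": [0, 0, 0], "delta_rot": [0, 0, 0], "fingers": 0.065}, {"linear": [0, 0, 0], "delta_rot": [0, 0, 0], "fingers": 0.065}, {"linear": [0, 0, 0], "delta_rot": [0, 0, 0], "fingers": 0.07}, {"linear": [0, 0, -0.005], "delta_rot": [0, 0, 0], "fingers": 0.075}, {"linear": [0, 0, -0.01], "delta_rot": [0, 0, 0], "fingers": 0.08}, {"linear": [0, 0, -0.02], "delta_rot": [0, 0, 0], "fingers": 0.085}, {"linear": [0, 0, -0.03], "delta_rot": [0, 0, 0], "fingers": 0.085}, {"linear": [0, 0, -0.03], "delta_rot": [0, 0, 0], "fingers": 0.085}, {"linear": [0, 0, -0.03], "delta_rot": [0, 0, 0], "fingers": 0.085}, {"linear": [0, 0, -0.015], "delta_rot": [0, 0, 0], "fingers": 0.085}, {"linear": [0, 0, 0], "delta_rot": [0, 0, 0], "fingers": 0.085}, {"linear": [0, 0, 0], "delta_rot": [0, 0, 0], "fingers": 0.085}]'

```text
clock: 16.6
position: [0.4515, 0.3883, 0.2019]
ee_rot: [0.001, 0.715, 0.699, 0.006]
contact_force: [0.2, 0.7, -1.1]
width: 0.0851
```

```bash
python3 - <<'E'
from h import *
r=rack("blue",.055,(193,220),(193,267))
go(r[0],r[1],.18,r[2])
m=comp(cmask(manip.get_image("side"),"red"),(180,370),40)
print(fit({"side":m},np.array([.4505,.3885,-.02]),.104,.046,.003,.058))
a=manip.get_image("top")[180:320,105:325];cv2.imwrite("pics/t6.png",cv2.resize(cv2.cvtColor(a,cv2.COLOR_RGB2BGR),None,fx=3.6,fy=3.6))
E
```

```text
blue top [612.7 202.1] -17.91 [0.933]
blue side [605.9 192.1] -30.35 [0.434]
blue both [612.8 202.2] -18.02 [0.933 0.379]
t 16.7 p [0.451  0.388  0.2006] w 0.0848 F [-0.7  0.2 -1.2] q6 -0.95
 turn z deg 16.7 tilt fix now xy deg [ 0.4  -0.33] | shift now mm [-182.1  165.9   20.6] | shift after turn mm [-126.6  211.3   20.6]
(array([ 0.44354222,  0.39319536, -0.01773502]), array([0.867]))
```

View pics/t6.png

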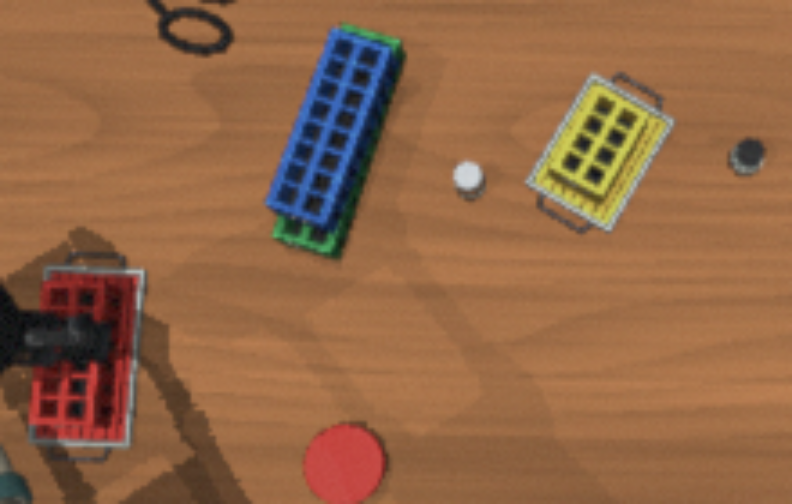

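Yellow and red sit within their rims, at crop (600,145) and (85,355); blue at crop (335,125) is now on top, its outline complete.

Request:
send_rows --plan '[{"linear": [0, 0, 0], "delta_rot": [0.3, -0.3, 6], "fingers": 0.085}, {"linear": [0, 0, 0], "delta_rot": [0, 0, 6], "fingers": 0.085}, {"linear": [0, 0, 0], "delta_rot": [0, 0, 4.5], "fingers": 0.085}, {"linear": [-0.009, 0.015, 0], "delta_rot": [0, 0, 0], "fingers": 0.085}, {"linear": [-0.015, 0.025, 0], "delta_rot": [0, 0, 0], "fingers": 0.085}, {"linear": [-0.015, 0.025, 0], "delta_rot": [0, 0, 0], "fingers": 0.085}, {"linear": [-0.015, 0.025, 0], "delta_rot": [0, 0, 0], "fingers": 0.085}, {"linear": [-0.015, 0.025, 0], "delta_rot": [0, 0, 0], "fingers": 0.085}, {"linear": [-0.015, 0.025, 0], "delta_rot": [0, 0, 0], "fingers": 0.085}, {"linear": [-0.015, 0.025, 0], "delta_rot": [0, 0, 0], "fingers": 0.085}, {"linear": [-0.009, 0.015, 0], "delta_rot": [0, 0, 0], "fingers": 0.085}, {"linear": [0, 0, 0], "delta_rot": [0, 0, 0], "fingers": 0.085}]'

```text
clock: 17.8
position: [0.5825, 0.2182, 0.1752]
ee_rot: [-0.004, 0.811, 0.585, -0.021]
contact_force: [-0.2, 0.3, -0.1]
width: 0.0851
```

```bash
python3 -c "
from h import *
go(.6127,.2022,.103,np.radians(-18))"
```

```text
t 17.8 p [0.5825 0.2182 0.1752] w 0.0851 F [-0.2  0.3 -0.1] q6 -1.0
 turn z deg -0.35 tilt fix now xy deg [-1.77  1.65] | shift now mm [-3.6 35.9 71.3] | shift after turn mm [-5.9 33.7 72.2]
```

Request:
send_rows --plan '[{"linear": [-0.003, 0.016, 0], "delta_rot": [-1.6, 1.5, -0.3], "fingers": 0.085}, {"linear": [-0.003, 0.015, 0], "delta_rot": [0, 0, 0], "fingers": 0.085}, {"linear": [0, 0, 0], "delta_rot": [0, 0, 0], "fingers": 0.085}, {"linear": [0, 0, 0], "delta_rot": [0, 0, 0], "fingers": 0.085}]'

```text
clock: 18.13
position: [0.6083, 0.2017, 0.1686]
ee_rot: [-0.004, 0.81, 0.586, -0.007]
contact_force: [-0.1, 0.2, 0.7]
width: 0.0854
```

```bash
python3 -c "
from h import *
go(.6127,.2022,.103,np.radians(-18))"
```

```text
t 18.13 p [0.6083 0.2017 0.1686] w 0.0854 F [-0.1  0.2  0.7] q6 -1.04
 turn z deg -0.23 tilt fix now xy deg [-0.85  0.39] | shift now mm [ 2.3  5.  65.5] | shift after turn mm [ 1.8  4.  65.6]
```

Request:
send_rows --plan '[{"linear": [0.002, 0.005, 0.01], "delta_rot": [-0.8, 0.4, -0.2], "fingers": 0.085}, {"linear": [0, 0, 0.014], "delta_rot": [0, 0, 0], "fingers": 0.085}, {"linear": [0, 0, 0.014], "delta_rot": [0, 0, 0], "fingers": 0.085}, {"linear": [0, 0, 0.01], "delta_rot": [0, 0, 0], "fingers": 0.085}, {"linear": [0, 0, 0.004], "delta_rot": [0, 0, 0], "fingers": 0.085}, {"linear": [0, 0, 0], "delta_rot": [0, 0, 0], "fingers": 0.085}, {"linear": [0, 0, 0], "delta_rot": [0, 0, 0], "fingers": 0.085}]'

```text
clock: 18.72
position: [0.6094, 0.2079, 0.1134]
ee_rot: [-0.003, 0.808, 0.589, -0.003]
contact_force: [0.3, 0.1, 0.1]
width: 0.085
```

```bash
python3 -c "
from h import *
go(.6127,.2022,.103,np.radians(-18))"
```

```text
t 18.72 p [0.6094 0.2079 0.1134] w 0.085 F [0.3 0.1 0.1] q6 -1.04
 turn z deg 0.23 tilt fix now xy deg [-0.45  0.03] | shift now mm [-4.5  5.  10.4] | shift after turn mm [-4.4  4.9 10.4]
```

Request:
send_rows --plan '[{"linear": [-0.004, 0.004, 0.006], "delta_rot": [-0.5, 0, 0.2], "fingers": 0.085}, {"linear": [0, 0, 0.003], "delta_rot": [0, 0, 0], "fingers": 0.085}, {"linear": [0, 0, 0], "delta_rot": [0, 0, 0], "fingers": 0.085}]'

```text
clock: 18.97
position: [0.6129, 0.2033, 0.1053]
ee_rot: [0.001, 0.809, 0.588, 0.002]
contact_force: [0.4, -0.6, 1.0]
width: 0.0847
```

```bash
python3 -c "
from h import *
go(.6127,.2022,.103,np.radians(-18))"
```

```text
t 18.97 p [0.6129 0.2033 0.1053] w 0.0847 F [ 0.4 -0.6  1. ] q6 -1.04
 turn z deg 0.06 tilt fix now xy deg [ 0.24 -0.05] | shift now mm [-1.1  0.1  2.3] | shift after turn mm [-1.1  0.1  2.3]
```

Request:
send_rows --plan '[{"linear": [-0.001, 0, 0.003], "delta_rot": [0.2, 0, 0], "fingers": 0.03}, {"linear": [0, 0, 0.001], "delta_rot": [0, 0, 0], "fingers": 0.03}, {"linear": [0, 0, 0], "delta_rot": [0, 0, 0], "fingers": 0.03}, {"linear": [0, 0, 0], "delta_rot": [0, 0, 0], "fingers": 0.03}, {"linear": [0, 0, 0], "delta_rot": [0, 0, 0], "fingers": 0.03}, {"linear": [0, 0, 0], "delta_rot": [0, 0, 0], "fingers": 0.03}, {"linear": [0, 0, 0], "delta_rot": [0, 0, 0], "fingers": 0.03}, {"linear": [0, 0, 0], "delta_rot": [0, 0, 0], "fingers": 0.03}]'

```text
clock: 19.63
position: [0.6134, 0.2018, 0.102]
ee_rot: [0.0, 0.809, 0.588, 0.001]
contact_force: [0.3, 0.7, 0.8]
width: 0.0452
```

```bash
python3 -c "
from h import *
go(.6145,-.2169,.18,np.radians(-14.6))"
```

```text
t 19.63 p [0.6134 0.2018 0.102 ] w 0.0452 F [0.3 0.7 0.8] q6 -1.05
 turn z deg -3.4 tilt fix now xy deg [ 0.12 -0.11] | shift now mm [-397.7  130.6  -78.5] | shift after turn mm [-404.9  106.6  -78. ]
```

Request:
send_rows --plan '[{"linear": [0, 0, -0.01], "delta_rot": [0, 0, 0], "fingers": 0.03}, {"linear": [0, 0, -0.02], "delta_rot": [0, 0, 0], "fingers": 0.03}, {"linear": [0, 0, -0.025], "delta_rot": [0, 0, 0], "fingers": 0.03}, {"linear": [0, 0, -0.02], "delta_rot": [0, 0, 0], "fingers": 0.03}, {"linear": [-0.01, 0.003, -0.01], "delta_rot": [0, 0, 0], "fingers": 0.03}, {"linear": [-0.02, 0.007, 0], "delta_rot": [0, 0, 0], "fingers": 0.03}, {"linear": [-0.026, 0.009, 0], "delta_rot": [0, 0, 0], "fingers": 0.03}, {"linear": [-0.026, 0.009, 0], "delta_rot": [0, 0, 0], "fingers": 0.03}, {"linear": [-0.026, 0.009, 0], "delta_rot": [0, 0, 0], "fingers": 0.03}, {"linear": [-0.026, 0.009, 0], "delta_rot": [0, 0, 0], "fingers": 0.03}, {"linear": [-0.026, 0.009, 0], "delta_rot": [0, 0, 0], "fingers": 0.03}, {"linear": [-0.026, 0.009, 0], "delta_rot": [0, 0, 0], "fingers": 0.03}]'

```text
clock: 20.63
position: [0.6137, -0.0009, 0.1929]
ee_rot: [-0.0, 0.806, 0.592, -0.0]
contact_force: [0.1, 0.0, -1.6]
width: 0.0453
```

```bash
python3 -c "
from h import *
go(.6145,-.2169,.18,np.radians(-14.6))"
```

```text
t 20.63 p [ 0.6137 -0.0009  0.1929] w 0.0453 F [ 0.1  0.  -1.6] q6 -1.38
 turn z deg -2.79 tilt fix now xy deg [-0.07  0.01] | shift now mm [-205.8   65.3   12.9] | shift after turn mm [-208.8   55.2   12.9]
```

Request:
send_rows --plan '[{"linear": [-0.026, 0.008, 0], "delta_rot": [0, 0, 0], "fingers": 0.03}, {"linear": [-0.026, 0.008, 0], "delta_rot": [0, 0, 0], "fingers": 0.03}, {"linear": [-0.026, 0.008, 0], "delta_rot": [0, 0, 0], "fingers": 0.03}, {"linear": [-0.026, 0.008, 0], "delta_rot": [0, 0, 0], "fingers": 0.03}, {"linear": [-0.026, 0.008, 0], "delta_rot": [0, 0, 0], "fingers": 0.03}, {"linear": [-0.026, 0.008, 0], "delta_rot": [0, 0, 0], "fingers": 0.03}, {"linear": [-0.02, 0.006, 0], "delta_rot": [0, 0, 0], "fingers": 0.03}, {"linear": [-0.01, 0.003, 0], "delta_rot": [0, 0, 0], "fingers": 0.03}, {"linear": [0, 0, 0], "delta_rot": [0, 0, -2.7], "fingers": 0.03}, {"linear": [0, 0, 0], "delta_rot": [0, 0, 0], "fingers": 0.03}]'

```text
clock: 21.47
position: [0.604, -0.219, 0.193]
ee_rot: [-0.0, 0.794, 0.608, -0.005]
contact_force: [-1.0, -0.3, -2.0]
width: 0.0456
```

```bash
python3 -c "
from h import *
go(.6145,-.2169,.05,np.radians(-14.6))"
```

```text
t 21.47 p [ 0.604 -0.219  0.193] w 0.0456 F [-1.  -0.3 -2. ] q6 -1.76
 turn z deg -0.54 tilt fix now xy deg [-0.35  0.42] | shift now mm [  5.8  10.4 142.9] | shift after turn mm [  4.7   9.6 143. ]
```

Request:
send_rows --plan '[{"linear": [0.005, 0.01, 0], "delta_rot": [-0.3, 0.4, -0.5], "fingers": 0.03}, {"linear": [0, 0, 0.012], "delta_rot": [0, 0, 0], "fingers": 0.03}, {"linear": [0, 0, 0.018], "delta_rot": [0, 0, 0], "fingers": 0.03}, {"linear": [0, 0, 0.018], "delta_rot": [0, 0, 0], "fingers": 0.03}, {"linear": [0, 0, 0.018], "delta_rot": [0, 0, 0], "fingers": 0.03}, {"linear": [0, 0, 0.018], "delta_rot": [0, 0, 0], "fingers": 0.03}, {"linear": [0, 0, 0.012], "delta_rot": [0, 0, 0], "fingers": 0.03}, {"linear": [0, 0, 0.006], "delta_rot": [0, 0, 0], "fingers": 0.03}, {"linear": [0, 0, 0], "delta_rot": [0, 0, 0], "fingers": 0.03}, {"linear": [0, 0, 0], "delta_rot": [0, 0, 0], "fingers": 0.03}]'

```text
clock: 22.3
position: [0.617, -0.2076, 0.082]
ee_rot: [-0.003, 0.79, 0.613, 0.001]
contact_force: [0.8, -1.0, -1.4]
width: 0.0453
```

```bash
python3 -c "
from h import *
go(.6145,-.2169,.05,np.radians(-14.6))
im=manip.get_image('side')[150:250,250:370];cv2.imwrite('pics/s7.png',cv2.resize(cv2.cvtColor(im,cv2.COLOR_RGB2BGR),None,fx=5,fy=5))"
```

```text
t 22.3 p [ 0.617  -0.2076  0.082 ] w 0.0453 F [ 0.8 -1.  -1.4] q6 -1.75
 turn z deg 0.18 tilt fix now xy deg [-0.18 -0.24] | shift now mm [-9.8  0.  32. ] | shift after turn mm [-9.6 -0.1 32. ]
```

View pics/s7.png

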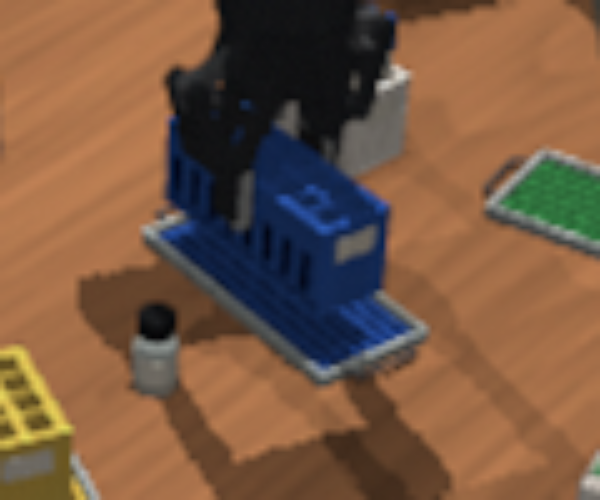

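The blue rack is above its tray, parallel to it. Correcting y and lowering.

Request:
send_rows --plan '[{"linear": [-0.009, 0, 0.004], "delta_rot": [-0.1, -0.2, 0.2], "fingers": 0.03}, {"linear": [0, 0, 0.008], "delta_rot": [0, 0, 0], "fingers": 0.03}, {"linear": [0, 0, 0.007], "delta_rot": [0, 0, 0], "fingers": 0.03}, {"linear": [0, 0, 0.003], "delta_rot": [0, 0, 0], "fingers": 0.03}, {"linear": [0, 0, 0], "delta_rot": [0, 0, 0], "fingers": 0.03}]'

```text
clock: 22.77
position: [0.6167, -0.2182, 0.0615]
ee_rot: [0.003, 0.791, 0.611, 0.001]
contact_force: [-0.1, -0.2, -1.9]
width: 0.0452
```

```bash
python3 -c "
from h import *
go(.6145,-.2169,.05,np.radians(-14.6))"
```

```text
t 22.77 p [ 0.6167 -0.2182  0.0615] w 0.0452 F [-0.1 -0.2 -1.9] q6 -1.76
 turn z deg -0.05 tilt fix now xy deg [0.34 0.06] | shift now mm [ 0.7 -2.6 11.4] | shift after turn mm [ 0.7 -2.5 11.5]
```

Request:
send_rows --plan '[{"linear": [0.001, -0.002, 0.004], "delta_rot": [0.2, 0, 0], "fingers": 0.03}, {"linear": [0, 0, 0.003], "delta_rot": [0, 0, 0], "fingers": 0.03}, {"linear": [0, 0, 0.002], "delta_rot": [0, 0, 0], "fingers": 0.03}]'

```text
clock: 23.02
position: [0.6153, -0.217, 0.0522]
ee_rot: [0.002, 0.792, 0.611, 0.001]
contact_force: [1.0, 0.6, -2.3]
width: 0.0459
```

Request:
send_rows --plan '[{"linear": [0, 0, 0.0015], "delta_rot": [0, 0, 0], "fingers": 0.03}]'

```text
clock: 23.1
position: [0.6151, -0.2169, 0.0504]
ee_rot: [0.002, 0.792, 0.611, 0.0]
contact_force: [-0.0, 0.2, -1.5]
width: 0.0458
```

Request:
send_rows --plan '[{"linear": [0, 0, 0.0015], "delta_rot": [0, 0, 0], "fingers": 0.03}]'

```text
clock: 23.18
position: [0.6152, -0.2169, 0.0499]
ee_rot: [0.002, 0.792, 0.611, 0.001]
contact_force: [-4.4, 0.7, 15.3]
width: 0.0453
```

Request:
send_rows --plan '[{"linear": [0, 0, 0], "delta_rot": [0, 0, 0], "fingers": 0.065}, {"linear": [0, 0, 0], "delta_rot": [0, 0, 0], "fingers": 0.065}, {"linear": [0, 0, 0], "delta_rot": [0, 0, 0], "fingers": 0.07}, {"linear": [0, 0, -0.005], "delta_rot": [0, 0, 0], "fingers": 0.075}, {"linear": [0, 0, -0.01], "delta_rot": [0, 0, 0], "fingers": 0.08}, {"linear": [0, 0, -0.02], "delta_rot": [0, 0, 0], "fingers": 0.085}, {"linear": [0, 0, -0.03], "delta_rot": [0, 0, 0], "fingers": 0.085}, {"linear": [0, 0, -0.03], "delta_rot": [0, 0, 0], "fingers": 0.085}, {"linear": [0, 0, -0.02], "delta_rot": [0, 0, 0], "fingers": 0.085}, {"linear": [0, 0, 0], "delta_rot": [0, 0, 0], "fingers": 0.085}, {"linear": [0, 0, 0], "delta_rot": [0, 0, 0], "fingers": 0.085}]'

```text
clock: 24.1
position: [0.6159, -0.2169, 0.1755]
ee_rot: [0.004, 0.792, 0.611, 0.002]
contact_force: [0.0, 0.2, -0.6]
width: 0.0851
```

```bash
python3 - <<'E'
from h import *
r=rack("green",0,(200,222),(194,285))
go(r[0],r[1],.15,r[2])
im={n:manip.get_image(n) for n in C}
for c,q,uvt,uvs in(("yellow",(.616,.0085,-.516),(271,218),(250,236)),("red",(.4505,.3885,-.023),(126,278),(180,370))):
    for n,uv in(("top",uvt),("side",uvs)):
        m=cmask(im[n],c);print(c,n)
    a=im["top"]
cv2.imwrite("pics/t8.png",cv2.resize(cv2.cvtColor(im["top"][180:320,105:325],cv2.COLOR_RGB2BGR),None,fx=3.6,fy=3.6))
E
```

```text
green top [614.8 203.7] -14.41 [0.849]
green side [614.8 201.6] -17.62 [0.833]
green both [613.6 203.3] -16.35 [0.843 0.828]
t 24.2 p [ 0.6157 -0.2168  0.1743] w 0.085 F [-0.6 -0.4 -0. ] q6 -1.76
 turn z deg 1.7 tilt fix now xy deg [0.37 0.1 ] | shift now mm [ 405.9 -108.4   23. ] | shift after turn mm [ 402.4 -120.2   24.3]
yellow top
yellow side
red top
red side
```

View pics/t8.png

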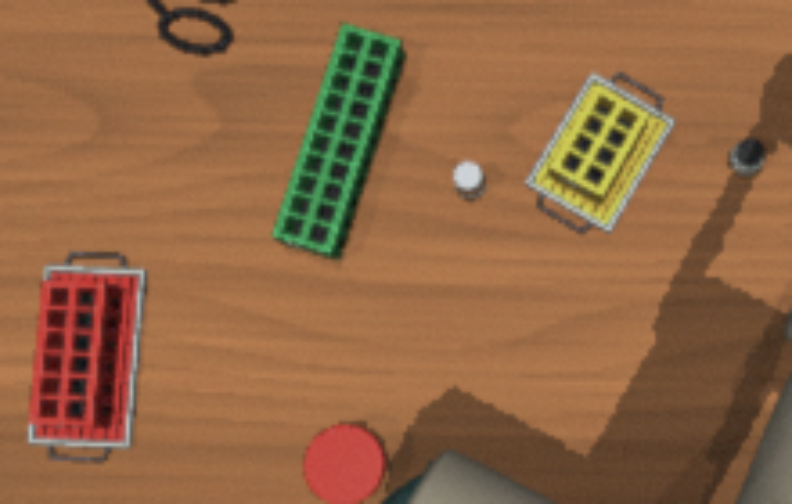

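Green is alone at crop (340,140); yellow and red are inside their rims. The green mask fits loosely (IoU 0.85), so I'll refit with a wider colour range before gripping.

```bash
python3 - <<'E'
import h
from h import *
def cm(im,c):
    x=cv2.cvtColor(im,cv2.COLOR_RGB2HSV);return cv2.inRange(x,(45,60,20),(95,255,255))
h.cmask=cm
r=h.rack("green",0,(200,222),(194,285))
go(.6145,.203,.15,r[2])
E
```

```text
green top [614.1 204.6] -15.34 [0.925]
green side [613.3 203. ] -16.44 [0.947]
green both [614.  204.2] -15.24 [0.924 0.936]
t 24.4 p [ 0.6147 -0.2164  0.1722] w 0.0847 F [-0.8  1.1 -0.7] q6 -1.76
 turn z deg 0.58 tilt fix now xy deg [0.12 0.05] | shift now mm [ 405.7 -106.4   21.6] | shift after turn mm [ 404.6 -110.4   22.2]
```

Request:
send_rows --plan '[{"linear": [0.013, -0.004, -0.005], "delta_rot": [0, 0, 1], "fingers": 0.085}, {"linear": [0.027, -0.0075, 0], "delta_rot": [0, 0, 0], "fingers": 0.085}, {"linear": [0.027, -0.0075, 0], "delta_rot": [0, 0, 0], "fingers": 0.085}, {"linear": [0.027, -0.0075, 0], "delta_rot": [0, 0, 0], "fingers": 0.085}, {"linear": [0.027, -0.0075, 0], "delta_rot": [0, 0, 0], "fingers": 0.085}, {"linear": [0.027, -0.0075, 0], "delta_rot": [0, 0, 0], "fingers": 0.085}, {"linear": [0.027, -0.0075, 0], "delta_rot": [0, 0, 0], "fingers": 0.085}, {"linear": [0.027, -0.0075, 0], "delta_rot": [0, 0, 0], "fingers": 0.085}, {"linear": [0.027, -0.0075, 0], "delta_rot": [0, 0, 0], "fingers": 0.085}, {"linear": [0.02, -0.006, 0], "delta_rot": [0, 0, 0], "fingers": 0.085}, {"linear": [0, 0, 0], "delta_rot": [0, 0, 0], "fingers": 0.085}]'

```text
clock: 25.32
position: [0.6098, 0.0514, 0.1624]
ee_rot: [-0.008, 0.799, 0.601, -0.008]
contact_force: [-0.2, -0.3, 0.4]
width: 0.0845
```

```bash
python3 -c "
from h import *
go(.6138,.2039,.15,np.radians(-15.8))"
```

```text
t 25.32 p [0.6098 0.0514 0.1624] w 0.0845 F [-0.2 -0.3  0.4] q6 -1.32
 turn z deg -0.31 tilt fix now xy deg [-1.25  0.17] | shift now mm [147.6 -38.2  12.8] | shift after turn mm [147.8 -37.6  12.4]
```

Request:
send_rows --plan '[{"linear": [0.012, -0.003, 0], "delta_rot": [-1.2, 0.2, 0], "fingers": 0.085}, {"linear": [0.025, -0.006, 0], "delta_rot": [0, 0, 0], "fingers": 0.085}, {"linear": [0.025, -0.006, 0], "delta_rot": [0, 0, 0], "fingers": 0.085}, {"linear": [0.025, -0.006, 0], "delta_rot": [0, 0, 0], "fingers": 0.085}, {"linear": [0.025, -0.006, 0], "delta_rot": [0, 0, 0], "fingers": 0.085}, {"linear": [0.02, -0.005, 0], "delta_rot": [0, 0, 0], "fingers": 0.085}, {"linear": [0, 0, 0], "delta_rot": [0, 0, 0], "fingers": 0.085}, {"linear": [0, 0, 0], "delta_rot": [0, 0, 0], "fingers": 0.085}]'

```text
clock: 25.98
position: [0.6132, 0.1888, 0.153]
ee_rot: [-0.002, 0.799, 0.601, -0.007]
contact_force: [0.6, -1.7, 0.8]
width: 0.0849
```

```bash
python3 -c "
from h import *
go(.6138,.2039,.048,np.radians(-15.8))"
```

```text
t 25.98 p [0.6132 0.1888 0.153 ] w 0.0849 F [ 0.6 -1.7  0.8] q6 -1.1
 turn z deg -0.29 tilt fix now xy deg [-0.68  0.54] | shift now mm [ 15.7  -2.3 104.9] | shift after turn mm [ 14.7  -3.5 105. ]
```

Request:
send_rows --plan '[{"linear": [0.015, -0.003, 0], "delta_rot": [-0.6, 0.5, -0.3], "fingers": 0.085}, {"linear": [0, 0, 0], "delta_rot": [0, 0, 0], "fingers": 0.085}, {"linear": [0, 0, 0.01], "delta_rot": [0, 0, 0], "fingers": 0.085}, {"linear": [0, 0, 0.014], "delta_rot": [0, 0, 0], "fingers": 0.085}, {"linear": [0, 0, 0.014], "delta_rot": [0, 0, 0], "fingers": 0.085}, {"linear": [0, 0, 0.014], "delta_rot": [0, 0, 0], "fingers": 0.085}, {"linear": [0, 0, 0.01], "delta_rot": [0, 0, 0], "fingers": 0.085}, {"linear": [0, 0, 0.005], "delta_rot": [0, 0, 0], "fingers": 0.085}, {"linear": [0, 0, 0], "delta_rot": [0, 0, 0], "fingers": 0.085}, {"linear": [0, 0, 0], "delta_rot": [0, 0, 0], "fingers": 0.085}]'

```text
clock: 26.82
position: [0.6141, 0.1974, 0.0786]
ee_rot: [0.0, 0.799, 0.601, -0.003]
contact_force: [-0.4, -0.0, 0.4]
width: 0.0849
```

```bash
python3 -c "
from h import *
go(.6138,.2039,.049,np.radians(-15.8))"
```

```text
t 26.82 p [0.6141 0.1974 0.0786] w 0.0849 F [-0.4 -0.   0.4] q6 -1.08
 turn z deg -0.35 tilt fix now xy deg [-0.14  0.25] | shift now mm [ 6.3 -2.1 29.6] | shift after turn mm [ 6.1 -2.1 29.6]
```

Request:
send_rows --plan '[{"linear": [0.006, -0.002, 0.005], "delta_rot": [-0.1, 0.2, -0.3], "fingers": 0.085}, {"linear": [0, 0, 0.008], "delta_rot": [0, 0, 0], "fingers": 0.085}, {"linear": [0, 0, 0.008], "delta_rot": [0, 0, 0], "fingers": 0.085}, {"linear": [0, 0, 0.004], "delta_rot": [0, 0, 0], "fingers": 0.085}, {"linear": [0, 0, 0], "delta_rot": [0, 0, 0], "fingers": 0.085}, {"linear": [0, 0, 0], "delta_rot": [0, 0, 0], "fingers": 0.085}]'

```text
clock: 27.32
position: [0.6154, 0.2047, 0.053]
ee_rot: [0.001, 0.798, 0.603, 0.002]
contact_force: [0.1, -0.3, 0.7]
width: 0.0848
```

```bash
python3 -c "
from h import *
go(.6138,.2039,.049,np.radians(-15.8))"
```

```text
t 27.32 p [0.6154 0.2047 0.053 ] w 0.0848 F [ 0.1 -0.3  0.7] q6 -1.08
 turn z deg -0.02 tilt fix now xy deg [ 0.18 -0.09] | shift now mm [-1.2 -1.3  4. ] | shift after turn mm [-1.2 -1.3  4. ]
```

Request:
send_rows --plan '[{"linear": [-0.001, -0.001, 0.004], "delta_rot": [0.1, 0, 0], "fingers": 0.03}, {"linear": [0, 0, 0.001], "delta_rot": [0, 0, 0], "fingers": 0.03}, {"linear": [0, 0, 0], "delta_rot": [0, 0, 0], "fingers": 0.03}, {"linear": [0, 0, 0], "delta_rot": [0, 0, 0], "fingers": 0.03}, {"linear": [0, 0, 0], "delta_rot": [0, 0, 0], "fingers": 0.03}, {"linear": [0, 0, 0], "delta_rot": [0, 0, 0], "fingers": 0.03}, {"linear": [0, 0, 0], "delta_rot": [0, 0, 0], "fingers": 0.03}, {"linear": [0, 0, 0], "delta_rot": [0, 0, 0], "fingers": 0.03}]'

```text
clock: 27.98
position: [0.6144, 0.2039, 0.0481]
ee_rot: [0.0, 0.798, 0.603, 0.001]
contact_force: [0.3, 0.1, -0.3]
width: 0.0456
```

```bash
python3 -c "
from h import *
go(.4785,-.4,.2,np.radians(5.8))"
```

```text
t 27.98 p [0.6144 0.2039 0.0481] w 0.0456 F [ 0.3  0.1 -0.3] q6 -1.08
 turn z deg -21.61 tilt fix now xy deg [ 0.13 -0.11] | shift now mm [-617.8   34.1 -153. ] | shift after turn mm [-587.1 -196.2 -151.9]
```

Request:
send_rows --plan '[{"linear": [0, 0, -0.01], "delta_rot": [0, 0, 0], "fingers": 0.03}, {"linear": [0, 0, -0.02], "delta_rot": [0, 0, 0], "fingers": 0.03}, {"linear": [0, 0, -0.025], "delta_rot": [0, 0, 0], "fingers": 0.03}, {"linear": [0, 0, -0.025], "delta_rot": [0, 0, 0], "fingers": 0.03}, {"linear": [0, 0, -0.025], "delta_rot": [0, 0, 0], "fingers": 0.03}, {"linear": [0, 0, -0.02], "delta_rot": [0, 0, 0], "fingers": 0.03}, {"linear": [-0.014, 0.001, -0.01], "delta_rot": [0, 0, 0], "fingers": 0.03}, {"linear": [-0.025, 0.001, 0], "delta_rot": [0, 0, 0], "fingers": 0.03}, {"linear": [-0.027, 0.002, 0], "delta_rot": [0, 0, 0], "fingers": 0.03}, {"linear": [-0.027, 0.002, 0], "delta_rot": [0, 0, 0], "fingers": 0.03}, {"linear": [-0.027, 0.001, 0], "delta_rot": [0, 0, 0], "fingers": 0.03}, {"linear": [-0.027, 0.002, 0], "delta_rot": [0, 0, 0], "fingers": 0.03}]'

```text
clock: 28.98
position: [0.5788, 0.0566, 0.1919]
ee_rot: [-0.0, 0.795, 0.607, -0.0]
contact_force: [0.2, 0.5, -2.3]
width: 0.0459
```

```bash
python3 -c "
from h import *
go(.4785,-.4,.2,np.radians(5.8))"
```

```text
t 28.98 p [0.5788 0.0566 0.1919] w 0.0459 F [ 0.2  0.5 -2.3] q6 -1.33
 turn z deg -21.1 tilt fix now xy deg [-0.04 -0.03] | shift now mm [-466.9   23.7   -8.3] | shift after turn mm [-444.1 -146.    -8.1]
```

Request:
send_rows --plan '[{"linear": [-0.027, 0.0015, 0], "delta_rot": [0, 0, 0], "fingers": 0.03}, {"linear": [-0.027, 0.0015, 0], "delta_rot": [0, 0, 0], "fingers": 0.03}, {"linear": [-0.027, 0.0015, 0], "delta_rot": [0, 0, 0], "fingers": 0.03}, {"linear": [-0.027, 0.0015, 0], "delta_rot": [0, 0, 0], "fingers": 0.03}, {"linear": [-0.027, 0.0015, 0], "delta_rot": [0, 0, 0], "fingers": 0.03}, {"linear": [-0.027, 0.0015, 0], "delta_rot": [0, 0, 0], "fingers": 0.03}, {"linear": [-0.027, 0.0015, 0], "delta_rot": [0, 0, 0], "fingers": 0.03}, {"linear": [-0.027, 0.0015, 0], "delta_rot": [0, 0, 0], "fingers": 0.03}, {"linear": [-0.027, 0.0015, 0], "delta_rot": [0, 0, 0], "fingers": 0.03}, {"linear": [-0.027, 0.0015, 0], "delta_rot": [0, 0, 0], "fingers": 0.03}, {"linear": [-0.027, 0.0015, 0], "delta_rot": [0, 0, 0], "fingers": 0.03}, {"linear": [-0.02, 0.001, 0], "delta_rot": [0, 0, 0], "fingers": 0.03}]'

```text
clock: 29.98
position: [0.4924, -0.2762, 0.1925]
ee_rot: [-0.003, 0.796, 0.606, -0.006]
contact_force: [0.4, -0.1, -1.5]
width: 0.0453
```

```bash
python3 -c "
from h import *
go(.4785,-.4,.2,np.radians(5.8))"
```

```text
t 29.98 p [ 0.4924 -0.2762  0.1925] w 0.0453 F [ 0.4 -0.1 -1.5] q6 -1.93
 turn z deg -21.26 tilt fix now xy deg [-0.7   0.37] | shift now mm [-123.1   19.6   -6.9] | shift after turn mm [-121.8  -26.3   -7.5]
```

Request:
send_rows --plan '[{"linear": [-0.025, 0.004, 0], "delta_rot": [-0.6, 0.4, 0], "fingers": 0.03}, {"linear": [-0.027, 0.004, 0], "delta_rot": [0, 0, 0], "fingers": 0.03}, {"linear": [-0.027, 0.004, 0], "delta_rot": [0, 0, 0], "fingers": 0.03}, {"linear": [-0.02, 0.004, 0], "delta_rot": [0, 0, 0], "fingers": 0.03}, {"linear": [-0.01, 0.002, 0], "delta_rot": [0, 0, 0], "fingers": 0.03}, {"linear": [0, 0, 0], "delta_rot": [0, 0, -5], "fingers": 0.03}, {"linear": [0, 0, 0], "delta_rot": [0, 0, -6], "fingers": 0.03}, {"linear": [0, 0, 0], "delta_rot": [0, 0, -6], "fingers": 0.03}, {"linear": [0, 0, 0], "delta_rot": [0, 0, -4], "fingers": 0.03}, {"linear": [0, 0, 0], "delta_rot": [0, 0, 0], "fingers": 0.03}, {"linear": [0, 0, 0], "delta_rot": [0, 0, 0], "fingers": 0.03}]'

```text
clock: 30.9
position: [0.4652, -0.3964, 0.1903]
ee_rot: [-0.007, 0.67, 0.742, -0.002]
contact_force: [-0.1, -0.1, -1.4]
width: 0.0456
```

```bash
python3 -c "
from h import *
go(.4785,-.4,.05,np.radians(5.8))"
```

```text
t 30.9 p [ 0.4652 -0.3964  0.1903] w 0.0456 F [-0.1 -0.1 -1.4] q6 -2.49
 turn z deg 0.04 tilt fix now xy deg [-0.73 -0.44] | shift now mm [ -6.   14.6 140.1] | shift after turn mm [ -4.9  12.8 140.3]
```

Request:
send_rows --plan '[{"linear": [-0.005, 0.013, 0], "delta_rot": [-0.6, -0.4, 0], "fingers": 0.03}, {"linear": [0, 0, 0.01], "delta_rot": [0, 0, 0], "fingers": 0.03}, {"linear": [0, 0, 0.018], "delta_rot": [0, 0, 0], "fingers": 0.03}, {"linear": [0, 0, 0.018], "delta_rot": [0, 0, 0], "fingers": 0.03}, {"linear": [0, 0, 0.018], "delta_rot": [0, 0, 0], "fingers": 0.03}, {"linear": [0, 0, 0.016], "delta_rot": [0, 0, 0], "fingers": 0.03}, {"linear": [0, 0, 0.01], "delta_rot": [0, 0, 0], "fingers": 0.03}, {"linear": [0, 0, 0.005], "delta_rot": [0, 0, 0], "fingers": 0.03}, {"linear": [0, 0, 0], "delta_rot": [0, 0, 0], "fingers": 0.03}, {"linear": [0, 0, 0], "delta_rot": [0, 0, 0], "fingers": 0.03}]'

```text
clock: 31.73
position: [0.4823, -0.3988, 0.0883]
ee_rot: [0.0, 0.672, 0.74, -0.0]
contact_force: [0.2, 0.4, -1.5]
width: 0.0456
```

```bash
python3 -c "
from h import *
go(.4785,-.4,.052,np.radians(5.8))
im=manip.get_image('side')[140:240,310:450];cv2.imwrite('pics/s9.png',cv2.resize(cv2.cvtColor(im,cv2.COLOR_RGB2BGR),None,fx=5,fy=5))"
```

```text
t 31.73 p [ 0.4823 -0.3988  0.0883] w 0.0456 F [ 0.2  0.4 -1.5] q6 -2.47
 turn z deg -0.27 tilt fix now xy deg [0.03 0.04] | shift now mm [-0.8 -3.9 36.3] | shift after turn mm [-0.8 -3.9 36.3]
```

View pics/s9.png

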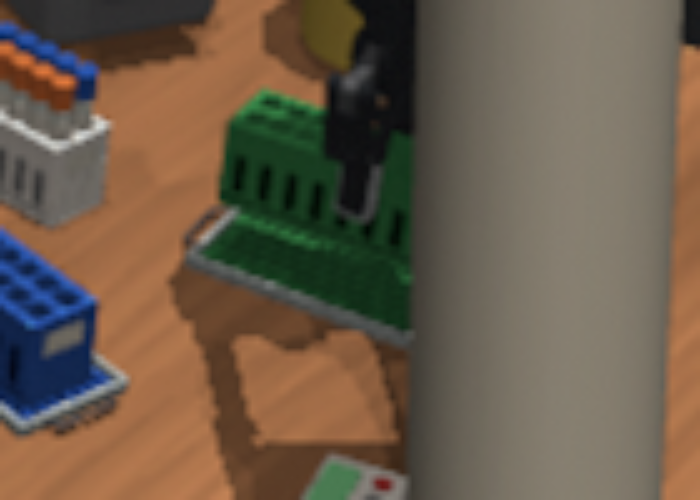

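The green rack hangs parallel above its tray, and blue sits in its own. Lowering.

Request:
send_rows --plan '[{"linear": [-0.001, -0.004, 0.005], "delta_rot": [0, 0, -0.3], "fingers": 0.03}, {"linear": [0, 0, 0.008], "delta_rot": [0, 0, 0], "fingers": 0.03}, {"linear": [0, 0, 0.008], "delta_rot": [0, 0, 0], "fingers": 0.03}, {"linear": [0, 0, 0.004], "delta_rot": [0, 0, 0], "fingers": 0.03}, {"linear": [0, 0, 0], "delta_rot": [0, 0, 0], "fingers": 0.03}, {"linear": [0, 0, 0], "delta_rot": [0, 0, 0], "fingers": 0.03}]'

```text
clock: 32.28
position: [0.4795, -0.4023, 0.0642]
ee_rot: [0.004, 0.67, 0.742, -0.0]
contact_force: [0.2, 0.2, -1.9]
width: 0.0452
```

```bash
python3 -c "
from h import *
go(.4785,-.4,.051,np.radians(5.8))"
```

```text
t 32.28 p [ 0.4795 -0.4023  0.0642] w 0.0452 F [ 0.2  0.2 -1.9] q6 -2.48
 turn z deg 0.03 tilt fix now xy deg [0.26 0.35] | shift now mm [ 2.4 -0.8 13.2] | shift after turn mm [ 2.4 -0.8 13.2]
```

Request:
send_rows --plan '[{"linear": [0.002, -0.001, 0.004], "delta_rot": [0.2, 0.3, 0], "fingers": 0.03}, {"linear": [0, 0, 0.005], "delta_rot": [0, 0, 0], "fingers": 0.03}, {"linear": [0, 0, 0.002], "delta_rot": [0, 0, 0], "fingers": 0.03}]'

```text
clock: 32.53
position: [0.4787, -0.4007, 0.0531]
ee_rot: [0.001, 0.67, 0.742, 0.0]
contact_force: [-0.6, 0.6, -2.5]
width: 0.0453
```

Request:
send_rows --plan '[{"linear": [0, 0, 0.0015], "delta_rot": [0, 0, 0], "fingers": 0.03}]'

```text
clock: 32.62
position: [0.4787, -0.4006, 0.0512]
ee_rot: [0.001, 0.67, 0.742, 0.0]
contact_force: [0.4, -0.4, -2.6]
width: 0.0456
```

Request:
send_rows --plan '[{"linear": [0, 0, 0.0015], "delta_rot": [0, 0, 0], "fingers": 0.03}]'

```text
clock: 32.7
position: [0.4787, -0.4007, 0.051]
ee_rot: [0.001, 0.67, 0.742, 0.0]
contact_force: [-4.1, 2.5, 19.2]
width: 0.0454
```

Seated (19 N contact). Release and rise, then check all.

Request:
send_rows --plan '[{"linear": [0, 0, 0], "delta_rot": [0, 0, 0], "fingers": 0.065}, {"linear": [0, 0, 0], "delta_rot": [0, 0, 0], "fingers": 0.065}, {"linear": [0, 0, 0], "delta_rot": [0, 0, 0], "fingers": 0.07}, {"linear": [0, 0, -0.005], "delta_rot": [0, 0, 0], "fingers": 0.075}, {"linear": [0, 0, -0.01], "delta_rot": [0, 0, 0], "fingers": 0.08}, {"linear": [0, 0, -0.02], "delta_rot": [0, 0, 0], "fingers": 0.085}, {"linear": [0, 0, -0.03], "delta_rot": [0, 0, 0], "fingers": 0.085}, {"linear": [0, 0, -0.035], "delta_rot": [0, 0, 0], "fingers": 0.085}, {"linear": [0, 0, -0.035], "delta_rot": [0, 0, 0], "fingers": 0.085}, {"linear": [0, 0, -0.035], "delta_rot": [0, 0, 0], "fingers": 0.085}, {"linear": [0, 0, -0.02], "delta_rot": [0, 0, 0], "fingers": 0.085}, {"linear": [0, 0, 0], "delta_rot": [0, 0, 0], "fingers": 0.085}]'

```text
clock: 33.7
position: [0.4784, -0.4003, 0.2555]
ee_rot: [0.003, 0.67, 0.742, 0.0]
contact_force: [-0.1, -0.8, -0.4]
width: 0.0849
```

Request:
send_rows --plan '[{"linear": [0, -0.015, 0], "delta_rot": [0, 0, 0], "fingers": 0.085}, {"linear": [0, -0.025, 0], "delta_rot": [0, 0, 0], "fingers": 0.085}, {"linear": [0, -0.025, 0], "delta_rot": [0, 0, 0], "fingers": 0.085}, {"linear": [0, -0.025, 0], "delta_rot": [0, 0, 0], "fingers": 0.085}, {"linear": [0, -0.025, 0], "delta_rot": [0, 0, 0], "fingers": 0.085}, {"linear": [0, -0.025, 0], "delta_rot": [0, 0, 0], "fingers": 0.085}, {"linear": [0, -0.015, 0], "delta_rot": [0, 0, 0], "fingers": 0.085}, {"linear": [0, 0, 0], "delta_rot": [0, 0, 0], "fingers": 0.085}, {"linear": [0, 0, 0], "delta_rot": [0, 0, 0], "fingers": 0.085}]'

```text
clock: 34.45
position: [0.3163, -0.4084, 0.249]
ee_rot: [-0.004, 0.673, 0.74, -0.003]
contact_force: [0.2, -0.5, 0.4]
width: 0.0849
```

```bash
python3 - <<'E'
from h import *
go(.4785,-.4,.2,np.radians(5.8))
im={n:manip.get_image(n) for n in C}
# overlay: expected tray inside outline (black) and rack outline if centred (magenta: underside, white: top)
T=dict(yellow=(.616,.0085,-29.6),red=(.4505,.3885,-1.3),blue=(.6145,-.2169,-14.6),green=(.4785,-.4,5.8))
for n in C:
    for c in T:
        S=5;x,y,a=T[c];a=np.radians(a)
        uv=proj(corners(x,y,a,L[c]+.028,.074,0,.008),n);k=proj(corners(x,y,a,L[c],.046,.003,.058),n)
        lo=np.int32(np.floor(np.vstack([uv,k]).min(0)))-4;hi=np.int32(np.ceil(np.vstack([uv,k]).max(0)))+4
        t=cv2.resize(cv2.cvtColor(im[n][lo[1]:hi[1],lo[0]:hi[0]],cv2.COLOR_RGB2BGR),None,fx=S,fy=S,interpolation=cv2.INTER_CUBIC)
        for P,o in((uv[4:],(0,0,0)),(k[4:],(255,255,255)),(k[:4],(255,0,255))):
            cv2.polylines(t,[np.int32((P[[0,1,3,2]]-lo+.5)*S)],True,o,1)
        cv2.imwrite(f"pics/o_{n}_{c}.png",t)
for n in C:
    ts=[cv2.imread(f"pics/o_{n}_{c}.png") for c in T];H=max(t.shape[0] for t in ts)
    q=np.hstack([cv2.copyMakeBorder(t,0,H-t.shape[0],0,8,cv2.BORDER_CONSTANT) for t in ts]);f=min(800/q.shape[1],600/q.shape[0],1);cv2.imwrite(f"pics/f_{n}.png",cv2.resize(q,None,fx=f,fy=f))
E
```

```text
t 34.45 p [ 0.3163 -0.4084  0.249 ] w 0.0849 F [ 0.2 -0.5  0.4] q6 -2.7
 turn z deg -0.38 tilt fix now xy deg [-0.53 -0.07] | shift now mm [ -7.  162.7  47.5] | shift after turn mm [ -8.  162.2  49. ]
```

View pics/f_top.png

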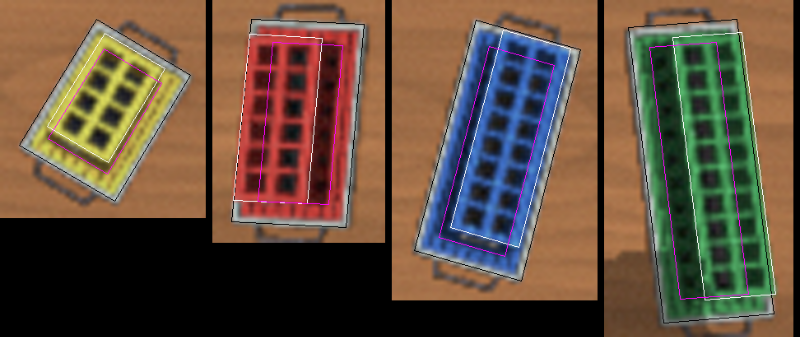

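View pics/f_side.png

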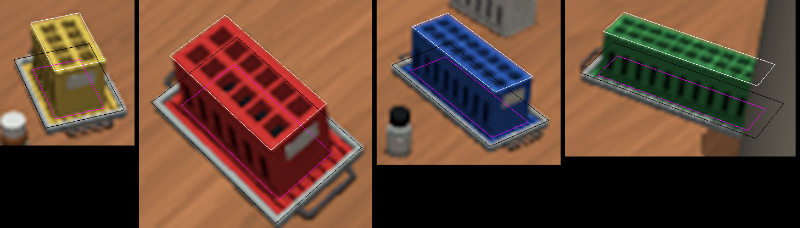

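All four racks lie along the expected outlines, inside their rims, within a few mm. Joint 6 read about -2.70, so I'll turn it away from its limit and check that the vial and samples haven't moved.

```bash
python3 - <<'E'
from h import *
print(manip.get_state()["qpos"])
for n,bx in(("top",((222,216,252,246),(388,170,424,220))),("side",((218,248,245,285),(296,140,336,188)))):
    a=cv2.imread(f"pics/{n}0.png");b=cv2.cvtColor(manip.get_image(n),cv2.COLOR_RGB2BGR)
    for x0,y0,x1,y1 in bx:
        g=[cv2.cvtColor(i[y0:y1,x0:x1],cv2.COLOR_BGR2GRAY).astype(np.float32) for i in(a,b)]
        print(n,cv2.phaseCorrelate(*g,cv2.createHanningWindow(g[0].shape[::-1],cv2.CV_32F)),np.abs(g[0]-g[1]).mean())
E
```

```text
[-1.03990897  0.19619588  1.63241167 -0.00796396  1.3175017  -2.70457247]
top ((0.05057907095829073, -0.02929419119803356), 0.9882766858736673) 1.2969074
top ((0.02213507761759459, 0.006649504162353992), 0.9974167715178596) 1.1392106
side ((0.4966828227342468, -0.022236722389447294), 0.9817247969132883) 2.825826
side ((-0.07149395706193218, 0.038121096391936504), 0.9982075706124306) 0.51171637
```

Request:
send_rows --plan '[{"linear": [0, 0, -0.005], "delta_rot": [0, 0, 5], "fingers": 0.085}, {"linear": [0, 0, -0.005], "delta_rot": [0, 0, 5], "fingers": 0.085}, {"linear": [0, 0, 0], "delta_rot": [0, 0, 5], "fingers": 0.085}, {"linear": [0, 0, 0], "delta_rot": [0, 0, 0], "fingers": 0.085}, {"linear": [0, 0, 0], "delta_rot": [0, 0, 0], "fingers": 0.085}]'

```text
clock: 35.07
position: [0.3233, -0.4091, 0.2592]
ee_rot: [-0.002, 0.764, 0.645, -0.003]
contact_force: [0.5, 0.5, 0.4]
width: 0.085
```

```bash
python3 -c "
from rig import manip
print(manip.get_state()['qpos'][5]);print(manip.sign_off())"
```

```text
-2.433256399028281
the job is handed in; nothing more can be done
None
```

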